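# Dock and clamp a tachograph faceplate

### The job

Push the grey faceplate in the docking stand's slot fully home against the hidden stop. Then turn the winged adjuster nut on the sloping face until the red cam lever first meets firm resistance about half-way through its swing, and swing the lever fully closed. Leave the other things on the bench where they are.

Things in the scene. Friction and masses are not known exactly. Their poses are not given: they have to be found in the camera images.
- stand: Grey steel docking stand fixed to the bench, 210 x 300 mm. Origin on the bench surface under it; x points along the slot into the stand (roughly away from the robot), y left, z up. Base plate 15 mm thick. Main housing x 13 to 120 mm, y -82 to 145 mm, top 85 mm up. The adjuster nut's face on the left leans towards the robot: its normal is 30 degrees from vertical, towards the stand's -x.
- slot_mouth (a point): Centre of the tunnel mouth, at the stand's (20, -105, 43) mm; axes as the stand's. Before it, open guides 22 mm apart, tops 35 mm above the bench, run from the stand's x = -55 to 20 mm; behind it the tunnel (roof top 84 mm up) runs along x to a hidden stop.
- faceplate_center (a point): Centre of the grey faceplate: 130 mm long (its x, along the slot), 18 mm thick (y), 56 mm high (z), 140 g. It stands on edge on the base plate in the guides, nose already in the tunnel, about 2 mm play each side, and slides freely. Home when its nose meets the hidden stop, 28 to 58 mm farther in than at the start; about 40 mm of it then still shows.
- nut_grip (a point): On the nut's axis, 16 mm below the top of its black grip bar: 68 mm long (point x), 16 mm thick (y), 36 mm high, over a brass disc 60 mm across whose top is 23 mm below. z = nut's axis, out of the face, 30 degrees off vertical. Clockwise seen from outside tightens: resistance starts earlier, about 0.4 rad of lever per rad of nut. Stiff (0.6 N m), stays put. Starts too loose by 0.5 to 2.2 rad.
- lever_pivot (a point): Point on the upright axis of the cam lever, at mid-height of the lever arm, 27 mm above the housing top.
- lever_push (a point): Point on the centre line of the red lever arm, 85 mm out from the pivot, at mid-height; its x axis points outwards along the arm. Arm 14 mm wide, 26 mm high (13 mm above and below this point), ending 122 mm from the pivot; its underside is 14 mm above the housing top.
- lever (a joint): Lever angle, rad: 0 open (arm 35 degrees to the right of the stand's x), growing anticlockwise from above, 1.9 closed at its stop; half-way 0.95. 0.1 N m friction holds it. Where its cam meets the spring, torque rises steeply (peak 0.5 N m if set right) and the spring pushes it back; past 1.75 it stays shut. With the lever left at half-way, nut turned past the right setting pushes it back open.
- tension_pin (a joint): Orange tension pin, 12 mm across, in a short black slot on top of the housing (it drifts along the slot as the nut turns): its rise in m. 0 (flush) while the clamp is slack; rises by twice the squeeze of the clamp spring, to about 0.012 with the lever closed and the nut set right.
- pinion: Brass drive pinion, 66 mm across, 34 mm high, standing left of the stand; bystander. Origin: centre of its underside.
- sensor_cap: Translucent orange sensor cap, 52 mm across, 60 mm high, behind the stand; bystander. Origin: centre of its underside.
- crimp_tool: Blue crimp tool lying on the right of the bench, about 200 mm long; bystander.
- screwdriver: Screwdriver 200 mm long lying on the right, nearer the robot; bystander.

How it is judged:
By the outcome, as a careful person would: the job done as asked, in the order asked, and still so for the second after the job is handed in, with the robot touching nothing.
It also fails if it takes over 72 s, if anything falls off the work surface, if the arm or the gripper's body presses on something with over 40 N, if the wrist force passes 120 N, or if a joint passes its speed limit or range.

### The arm

A 7-joint arm with a two-finger parallel gripper is mounted at the origin on the work surface. World frame = base frame: x ahead of the robot, y to its left, z up, the work surface at z = 0. Lengths are in m, angles in rad, forces in N, time in s.
With the tool pointing down it reaches from about 0.4 to 0.85 m from the base axis. Payload 10.4 kg.
Tool frame: the origin (TCP) lies at the very end of the fingers, on their centre line; the grasp point (between the pads) lies manip.grasp_offset behind it (manip.grasp_offset is the distance from the TCP to the grasp point, in m); z points along the fingers, x is the direction in which the jaws open and shut, and the axes are right-handed (so a half turn about z gives the same grasp; the last joint's range is limited). The gripper opens to 85 mm and grips with 20 to 120 N. Pads are 22 mm wide; open, the fingers measure 114 mm over their backs; the gripper's body (76 mm by 85 mm) begins 54 mm behind the grasp point. The pads swing forward as they close: fully open they stand 13 mm farther back than shut.
Start: joints at [1.165, 0.332, -0.065, 1.46, 0.022, 1.35, -0.088], TCP at [0.233, -0.58, 0.231] pointing down, gripper open.
Joint ranges: [-2.6, 2.6], [-0.5, 2.12], [-1.47, 1.34], [0.16, 2.42], [-1.27, 4.41], [0.06, 2.06], [-2.6, 2.6]. Speed limits (rad/s): [2.22, 2.22, 2.79, 2.79, 3.14, 3.14, 3.14].

### API

Orientations are given as a unit quaternion [x, y, z, w].
In Python, from workcell import manip gives the robot as it stands.
- The arm moves only by the shell command python3 -m crank 'ROWS' [FORCE]. ROWS is JSON, a list that holds one entry, the list of rows, each a list of 7 numbers: the shift along the world's x, y, z in units of 60 mm (1.0 is 60 mm), then the turn, a rotation vector about the world's x, y, z in units of 5 degrees (1.0 is 5 degrees), then the finger opening in mm, from 0 to 85.4. A call has 1 to 8 rows; each row shifts and turns the commanded pose from where the row before left it; what a row does not reach is not made up. A row lasts 1/8 s, in which the tool goes at most 62.5 mm and 10.7 degrees, less where a joint would pass 70% of its speed; a pose out of reach is approached as far as the arm can. A call is refused whole if a number of a shift passes 1 or a number of a turn 1, either way. A call with a gripper value outside its range is refused whole. The fingers move at their own pace and stop on an object; FORCE is the grip in N (left out, the last holds). Time passes only in rows, so rows that do not move let the fingers close. It gives the time, the measured TCP pose, the force and the opening at its end, in the units of the state.
- manip.get_obs(): the state, without advancing time (a new reading comes with each control period).
- manip.camera(name): name is "scene" or "side" or "wrist"; returns (picture, depth): 480x640x3 uint8, blue, green, red; 480x640 float32, m along the optical axis (not along the pixel's ray), 0 where there is no reading.
- manip.get_calibration(name): a dict with "fx", "fy", "cx", "cy" (pixels), "rvec" (rotation vector, rad) and "tvec" (3), from world to camera coordinates, as OpenCV has them; the wrist camera has in their place "T_tool_cam" (4x4, takes a point from camera to tool coordinates, whose origin is the TCP and whose axes are the tool frame's). Camera axes: x right, y down, z forward; pixel columns grow to the right and rows downward; lengths in m; the calibration is good to about 2 mm. A picture is of the moment at which its call begins: read the wrist's pose just before it. get_calibration takes no time and is no camera call.
- manip.hand_in(): hands the job in, once; it reports no verdict.
The state is a dict: "clock": time; "joint_pos": joint angles; "joint_velocities": joint speeds; "tau": joint torques, N m; "position": TCP position; "ee_rot": TCP orientation; "ft_force": force on the tool from outside, world axes, zero at the start; "torque": the same for the moment, N m; "grip_width": opening from 0.0 (shut) to 1.0 (fully open).
Only numpy, scipy, OpenCV 4.12 (cv2) and the standard library are available. Lean on these libraries where they do the work, as an engineer would, in place of code of your own. Each camera call takes 0.05 s, during which the arm holds its last target.

## Working session

There is one attempt and no reset: what is moved stays moved. The work goes in short steps, Python scripts to look and compute and a shell command to move; the robot and the scene stay as the last step left them, time stands still between calls to the robot, and variables do not carry over. Pictures are saved under pics/ and viewed, and the job is handed in when it is done.

```bash
ls; mkdir -p pics
python3 - <<'E'
from workcell import manip
import cv2,numpy as np
o=manip.get_obs(); print({k:np.round(v,3).tolist() for k,v in o.items()}); print(manip.grasp_offset)
for n in ["scene","side"]:
    im,d=manip.camera(n); cv2.imwrite(f"pics/{n}0.png",im); np.save(f"pics/{n}0.npy",d); print(n,manip.get_calibration(n))
print(manip.get_calibration("wrist"))
E
```

```text
pics
{'clock': 0.0, 'joint_pos': [1.165, 0.333, -0.065, 1.461, 0.022, 1.35, -0.088], 'joint_velocities': [0.0, -0.0, -0.001, -0.001, 0.001, -0.0, -0.001], 'tau': [-0.0, -62.544, 0.049, -39.162, 0.016, 0.01, -0.0], 'position': [0.233, -0.579, 0.231], 'ee_rot': [0.829, -0.56, -0.001, -0.0], 'ft_force': [0.416, -1.11, 0.197], 'torque': [-0.035, -0.037, 0.016], 'grip_width': 1.002}
0.0187
scene {'fx': 596.8335450673234, 'fy': 596.8335450673234, 'cx': 314.1152483041878, 'cy': 245.32240627209612, 'rvec': array([ 2.34793219,  0.91740043, -0.30146867]), 'tvec': array([-0.35196186, -0.28979341,  1.67341468])}
side {'fx': 524.0465341285538, 'fy': 524.0465341285538, 'cx': 319.75603934679464, 'cy': 241.8173941913428, 'rvec': array([ 0.21242954, -2.79414008,  1.32271353]), 'tvec': array([0.53571959, 0.17197432, 1.00492584])}
{'fx': 352.66270004501575, 'fy': 352.66270004501575, 'cx': 318.5761970054988, 'cy': 241.43169141656222, 'T_tool_cam': array([[ 9.99999820e-01, -3.96598079e-04,  4.50688116e-04,
         1.18376744e-03],
       [ 2.57107790e-04,  9.61312298e-01,  2.75460705e-01,
        -7.11083527e-02],
       [-5.42499215e-04, -2.75460540e-01,  9.61312227e-01,
        -1.42646645e-01],
       [ 0.00000000e+00,  0.00000000e+00,  0.00000000e+00,
         1.00000000e+00]])}
```

View pics/scene0.png

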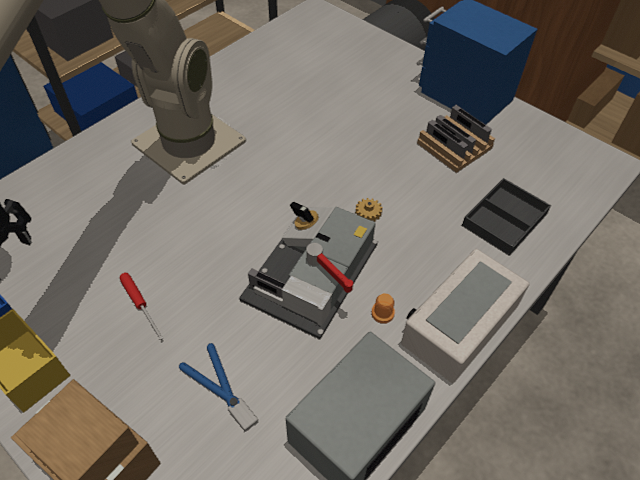

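View pics/side0.png

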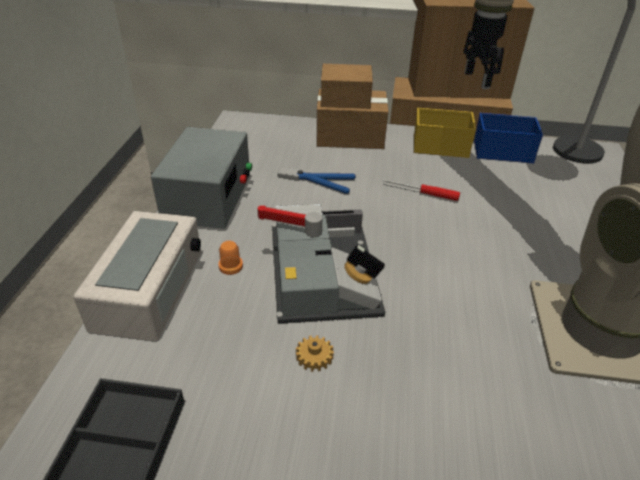

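The scene view shows the stand at about (310,265), the lever from (315,248) to (350,287), the nut at (303,213) and the faceplate near (268,283). Next I'll zoom in and turn pixels into world points.

```bash
cat > h.py <<'E'
import numpy as np,cv2
from workcell import manip
from scipy.spatial.transform import Rotation as R
def cloud(n,d,pose=None):
    c=manip.get_calibration(n); v,u=np.mgrid[0:480,0:640]
    P=np.stack([(u-c['cx'])/c['fx']*d,(v-c['cy'])/c['fy']*d,d],-1)
    if n=='wrist':
        T=c['T_tool_cam']; P=P@T[:3,:3].T+T[:3,3]
        p,q=pose; P=P@R.from_quat(q).as_matrix().T+p
    else:
        Rm=R.from_rotvec(c['rvec']).as_matrix(); P=(P-c['tvec'])@Rm
    P[d<=0]=np.nan
    return P
def proj(n,X,pose=None):
    c=manip.get_calibration(n); X=np.atleast_2d(X)
    if n=='wrist':
        T=c['T_tool_cam']; p,q=pose
        Y=(X-p)@R.from_quat(q).as_matrix(); Y=(Y-T[:3,3])@T[:3,:3]
    else: Y=X@R.from_rotvec(c['rvec']).as_matrix().T+c['tvec']
    return np.stack([Y[:,0]/Y[:,2]*c['fx']+c['cx'],Y[:,1]/Y[:,2]*c['fy']+c['cy']],-1)
E
python3 - <<'E'
from h import *
for n,b in [("scene",(230,180,160,170)),("side",(240,190,160,150))]:
    im=cv2.imread(f"pics/{n}0.png"); x,y,w,h=b
    cv2.imwrite(f"pics/{n}0z.png",cv2.resize(im[y:y+h,x:x+w],None,fx=4 if n=="side" else 3.5,fy=4 if n=="side" else 3.5,interpolation=cv2.INTER_CUBIC))
P=cloud("scene",np.load("pics/scene0.npy"))
for k,(u,v) in dict(bench=(240,350),pivot=(315,248),levmid=(335,270),levend=(349,286),nut=(303,210),pinion=(369,208),cap=(384,300),fp=(266,283),housing=(350,230),cornerR=(242,296),cornerB=(320,334)).items(): print(k,P[v,u].round(3))
P=cloud("side",np.load("pics/side0.npy"))
for k,(u,v) in dict(bench=(240,350),pivot=(314,222),levmid=(285,215),levend=(264,212),nut=(367,260),base1=(280,314),base2=(380,310),housing=(300,255)).items(): print('s',k,P[v,u].round(3))
E
```

```text
bench [ 0.578 -0.345 -0.   ]
pivot [ 0.576 -0.104  0.129]
levmid [ 0.644 -0.116  0.124]
levend [ 0.691 -0.126  0.123]
nut [ 0.477 -0.038  0.119]
pinion [0.537 0.14  0.022]
cap [ 0.746 -0.069  0.061]
fp [ 0.53  -0.213  0.067]
housing [0.578 0.013 0.085]
cornerR [ 0.487 -0.252  0.011]
cornerB [ 0.684 -0.206  0.017]
s bench [0.665 0.154 0.003]
s pivot [ 0.568 -0.088  0.125]
s levmid [ 0.631 -0.106  0.122]
s levend [ 0.676 -0.111  0.12 ]
s nut [ 0.455 -0.019  0.1  ]
s base1 [0.608 0.072 0.021]
s base2 [0.42  0.025 0.015]
s housing [ 0.586 -0.028  0.087]
```

View pics/scene0z.png

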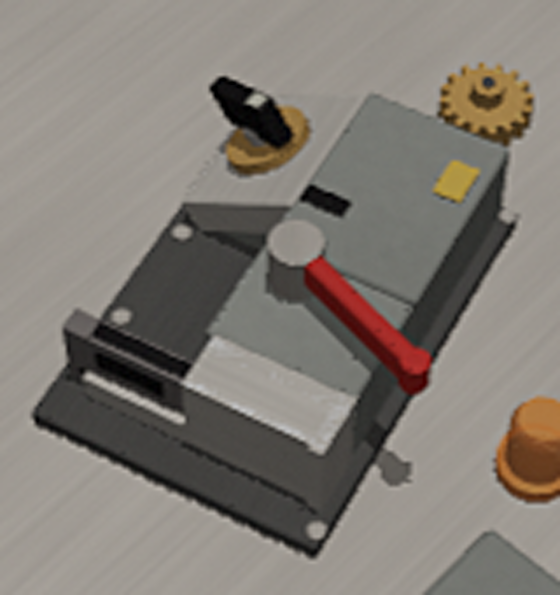

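View pics/side0z.png

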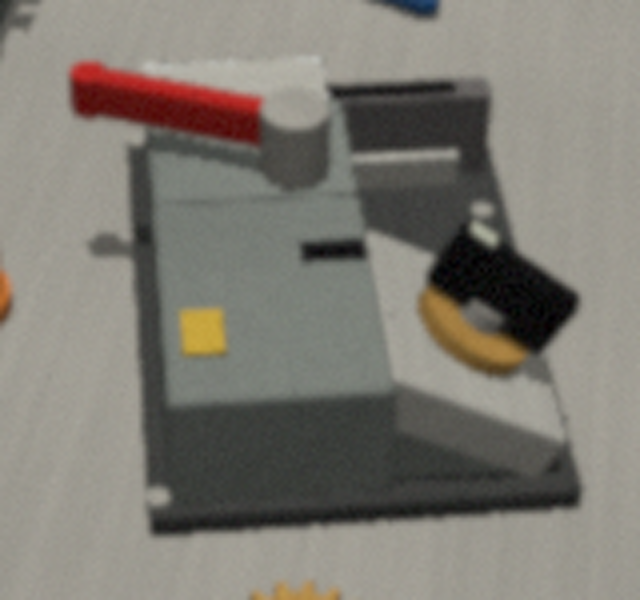

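Run:
```python
from h import *
for n in ("scene","side"):
    P=cloud(n,np.load(f"pics/{n}0.npy")); im=cv2.imread(f"pics/{n}0.png")
    H=np.zeros((420,400,3),np.uint8)+255  # 1mm/px : rows x from .75 down, cols y from .2 to -.2... 
    m=np.isfinite(P[...,2])&(P[...,2]>-.01)&(P[...,2]<.2)
    X=P[m];C=im[m]; o=np.argsort(X[:,2]);X=X[o];C=C[o]
    r=((0.76-X[:,0])*1000).astype(int);c=((0.15-X[:,1])*1000).astype(int)
    for rr,cc,q,z in zip(r,c,C,X[:,2]):
        if 0<=rr<420 and 0<=cc<400: H[rr-1:rr+2,cc-1:cc+2]=q
    cv2.imwrite(f"pics/{n}_top.png",cv2.resize(H,None,fx=1.4,fy=1.4))
    # housing top band
    t=(abs(P[...,2]-.085)<.003)&(P[...,0]>.4)&(P[...,0]<.75)&(abs(P[...,1]+.07)<.2)
    pts=P[t][:,:2].astype(np.float32)*1000
    print(n,len(pts),np.median(P[t][:,2]),cv2.minAreaRect(pts))
    # bg bench height
    t=(P[...,0]>.3)&(P[...,0]<.7)&(abs(P[...,1])<.4)&(abs(P[...,2])<.01); print('bench',np.nanmedian(P[t][:,2]))
    # red lever
    hsv=cv2.cvtColor(im,cv2.COLOR_BGR2HSV); red=((hsv[...,0]<6)|(hsv[...,0]>174))&(hsv[...,1]>170)&(P[...,2]>.09)&(P[...,1]>-.25)
    X=P[red]; print('red',len(X),X.mean(0)); top=X[X[:,2]>np.percentile(X[:,2],60)]
    cc=X[:,:2].mean(0);w,V=np.linalg.eigh(np.cov(X[:,:2].T)); print(np.degrees(np.arctan2(V[1,1],V[0,1])),np.percentile(X[:,2],[5,50,95]))
```

```text
scene 3266 0.08451604573615912 ((542.787841796875, -82.29301452636719), (202.60467529296875, 270.0201110839844), 13.810296058654785)
bench -0.0005708136730814674
red 420 [ 0.64639926 -0.11822134  0.11971418]
171.9486582951067 [0.10709972 0.12226696 0.12661712]
side 3753 0.08594506501863934 ((542.6263427734375, -79.10662841796875), (195.14376831054688, 271.7981872558594), 14.312556266784668)
bench 0.0013323501462381162
red 468 [ 0.64082305 -0.10849434  0.11790392]
164.28559219401933 [0.10649006 0.11852648 0.12701997]
```

View pics/scene_top.png

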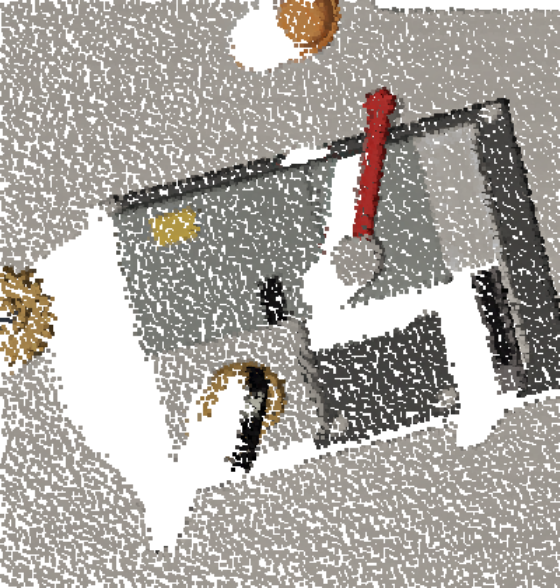

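View pics/side_top.png

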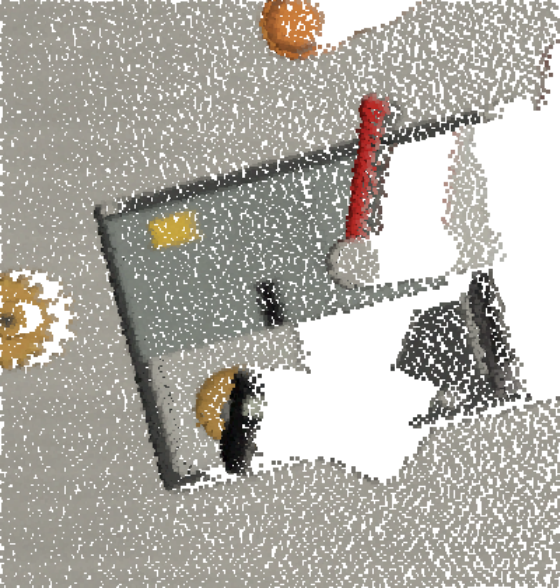

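The top views put the stand yaw at about 14° and its origin near (0.53,-0.09). I'll bring the wrist camera over the stand for precise measurements.

```bash
python3 -m crank '[[[0.64,0.98,0.3,0,0,0,0],[0.64,0.98,0.3,0,0,0,0],[0.64,0.98,0.3,0,0,0,0],[0.64,0.98,0.3,0,0,0,0],[0.64,0.98,0.2,0,0,0,0],[0.64,0.98,0.2,0,0,0,0],[0.64,0.98,0.2,0,0,0,0],[0.64,0.98,0.2,0,0,0,0]]]' 30
python3 -m crank '[[[0.6,0.9,0,0,0,0,0],[0,0,0,0,0,0,0]]]'
python3 - <<'E'
from h import *
o=manip.get_obs(); print({k:np.round(v,3).tolist() for k,v in o.items()})
im,d=manip.camera("wrist"); cv2.imwrite("pics/w1.png",im); np.savez("pics/w1.npz",d=d,p=o['position'],q=o['ee_rot'])
E
```

```text
clock: 1.1
position: [0.5012, -0.1689, 0.3357]
ee_rot: [0.829, -0.56, 0.0, 0.0]
ft_force: [0.7, -1.2, 1.0]
grip_width: 0.001
clock: 1.35
position: [0.5369, -0.113, 0.335]
ee_rot: [0.831, -0.556, -0.001, -0.001]
ft_force: [-0.1, -0.4, 0.1]
grip_width: -0.006
{'clock': 1.35, 'joint_pos': [0.557, 0.163, -0.491, 1.47, 0.074, 1.528, -1.112], 'joint_velocities': [0.055, -0.02, 0.081, 0.02, 0.015, 0.007, 0.054], 'tau': [-2.712, -47.773, -4.993, -40.585, -0.233, -0.181, -1.036], 'position': [0.537, -0.113, 0.335], 'ee_rot': [0.831, -0.556, -0.001, -0.001], 'ft_force': [-0.123, -0.389, 0.087], 'torque': [-0.031, 0.052, -0.007], 'grip_width': -0.006}
```

View pics/w1.png

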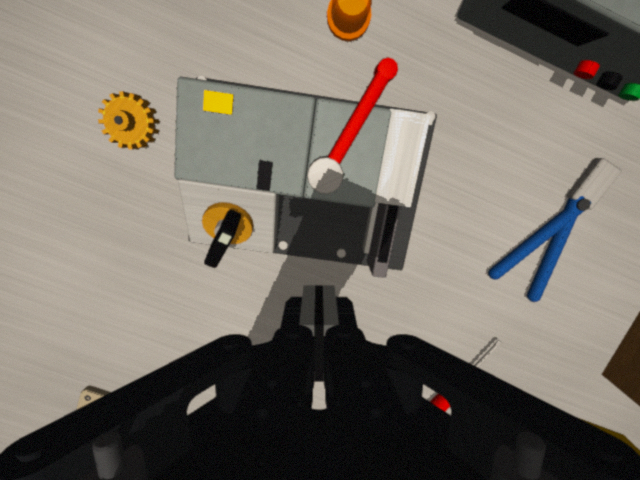

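Run:
```python
from h import *
z=np.load("pics/w1.npz"); pose=(z['p'],z['q']); P=cloud("wrist",z['d'],pose); im=cv2.imread("pics/w1.png")
cv2.imwrite("pics/w1z.png",cv2.resize(im[50:290,160:450],None,fx=2.7,fy=2.7,interpolation=cv2.INTER_CUBIC))
pts=dict(BL=(181,82),hmid=(240,130),fl=(180,176),piv=(325,175),tip=(386,68),lm=(355,120),nutc=(225,238),bar1=(212,262),bar2=(236,212),tail=(380,270),roof=(405,150),bench=(80,200))
for k,(u,v) in pts.items(): print(k,P[v,u].round(4))
m=(abs(P[...,2]-.085)<.004)&(P[...,0]>.4)&(P[...,0]<.75)&(abs(P[...,1]+.07)<.2)
print(np.nanmedian(P[m][:,2]),cv2.minAreaRect((P[m][:,:2]*1000).astype(np.float32)))
b=(abs(P[...,2])<.006)&(abs(P[...,0]-.5)<.3);print(np.median(P[b][:,2]))
cv2.imwrite("pics/w1m.png",(m*255).astype(np.uint8))
```

```text
BL [0.6026 0.066  0.0849]
hmid [ 0.5811 -0.0052  0.0844]
fl [0.51   0.0403 0.0842]
piv [ 0.5753 -0.105   0.1262]
tip [ 0.6853 -0.1193  0.1248]
lm [ 0.6334 -0.1114  0.126 ]
nutc [ 0.4735 -0.0329  0.1178]
bar1 [ 0.4321 -0.0245  0.0943]
bar2 [ 0.4975 -0.031   0.0924]
tail [ 0.4907 -0.2144  0.0716]
roof [ 0.6296 -0.1769  0.0831]
bench [ 0.4061  0.1856 -0.0015]
0.08484541336603452 ((542.2283935546875, -82.4967041015625), (201.9974365234375, 270.0221862792969), 14.26102066040039)
4.0877837100661285e-05
```

View pics/w1z.png

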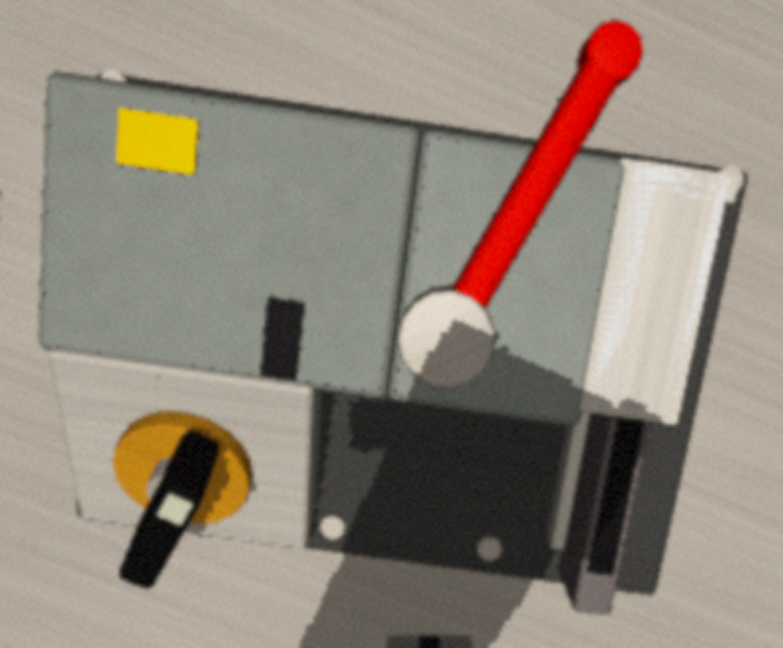

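View pics/w1m.png

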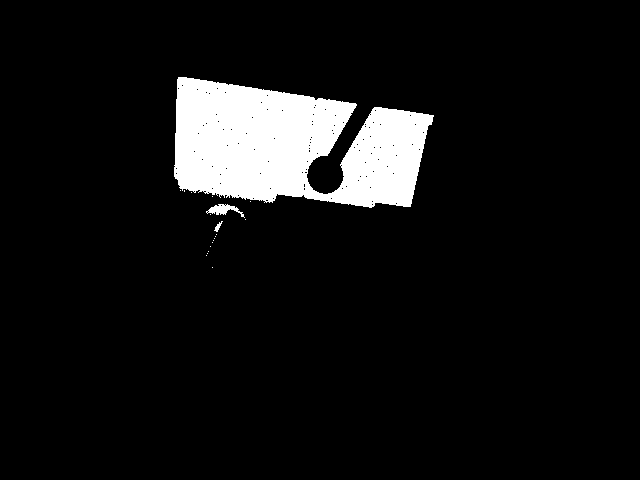

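```bash
cat > fit.py <<'E'
from h import *
z=np.load("pics/w1.npz"); pose=(z['p'],z['q']); P=cloud("wrist",z['d'],pose)
m=(abs(P[...,2]-.085)<.004)
back=[P[np.where(m[:150,c])[0][0],c] for c in list(range(185,310))]
left=[P[r,170+np.where(m[r,170:])[0][0]] for r in range(88,175)]
front=[P[np.where(m[185:230,c])[0][-1]+185,c] for c in range(310,372)]
roof=[P[np.where(m[185:230,c])[0][-1]+185,c] for c in range(380,408)]
from scipy.optimize import least_squares
def res(p):
    x,y,a=p; e=[]; c,s=np.cos(a),np.sin(a)
    for S,ax,v in ((back,0,.120),(left,1,.145),(front,0,.013),(roof,0,.020)):
        S=np.array(S)[:,:2]-[x,y]; q=S@np.array([[c,-s],[s,c]]); e.append((q[:,ax]-v)*1000)
    return e
f=least_squares(lambda p:np.concatenate(res(p)),[.53,-.08,.25],loss='soft_l1',x_scale=[.01,.01,.1]); x,y,a=f.x
print(f.x,np.degrees(a),[ (np.mean(e).round(2),np.std(e).round(2)) for e in res(f.x)])
c,s=np.cos(a),np.sin(a)
tos=lambda X:(np.atleast_2d(X)[:,:2]-[x,y])@np.array([[c,-s],[s,c]])
tow=lambda X:np.atleast_2d(X)@np.array([[c,s],[-s,c]])+[x,y]
im=cv2.imread("pics/w1.png"); hsv=cv2.cvtColor(im,cv2.COLOR_BGR2HSV)
red=((hsv[...,0]<6)|(hsv[...,0]>174))&(hsv[...,1]>170)&(P[...,2]>.116)&(P[...,2]<.135)
X=P[red]; n=len(X)
pm=(P[...,2]>.122)&(~red)&(abs(P[...,0]-.575)<.03)&(abs(P[...,1]+.1)<.03)
(cu,cv_),r=cv2.minEnclosingCircle(np.argwhere(pm)[:,::-1].astype(np.float32)); print('pivot px',cu,cv_,r)
C=(P[pm][:,:2].max(0)+P[pm][:,:2].min(0))/2; print('pivot world',C,P[pm].mean(0),np.median(P[pm][:,2]),'stand',tos(C))
arm=X[(np.linalg.norm(X[:,:2]-C,axis=1)<.105)&(X[:,2]>.12)]
v=arm[:,:2].mean(0)-C; th=np.arctan2(v[1],v[0]); print('lever world deg',np.degrees(th),'rel stand',np.degrees(th-a),'angle',th-a+np.radians(35), 'maxr',np.linalg.norm(X[:,:2]-C,axis=1).max(), 'z',np.median(arm[:,2]))
# faceplate top z~.071
t=(abs(P[...,2]-.071)<.003)&(tos(P.reshape(-1,3)).reshape(480,640,2)[...,1]<-.09)&(tos(P.reshape(-1,3)).reshape(480,640,2)[...,1]>-.12)
F=tos(P[t]); print('plate',len(F),F.min(0),F.max(0),np.percentile(F,[1,99],axis=0),np.median(P[t][:,2]))
# nut bar top: black pixels
nh=np.array([-np.sin(np.pi/6)*c,-np.sin(np.pi/6)*s,np.cos(np.pi/6)])
roi=np.zeros((480,640),bool); roi[195:275,200:250]=1
blk=roi&(im.max(-1)<60)&(P[...,2]>.07); h=P[blk]@nh; print('h pct',np.percentile(h,[5,25,50,75,95,99]))
np.savez('pics/stand.npz',x=x,y=y,a=a,C=C)
E
python3 fit.py
```

```text
[ 0.52685408 -0.09883658  0.25700836] 14.725494069247578 [(np.float64(-0.21), np.float64(0.53)), (np.float64(0.01), np.float64(0.6)), (np.float64(0.59), np.float64(0.53)), (np.float64(-0.3), np.float64(0.36))]
pivot px 318.5 337.28900146484375 187.31871032714844
pivot world [ 0.5741394  -0.10866886] [ 0.55362125 -0.1086724   0.40094321] 0.417588906418178 stand [[ 0.04323297 -0.02152872]]
lever world deg -4.218114966125464 rel stand -18.943609035373044 angle 0.28023688832020877 maxr 0.12070482001396927 z 0.12466006579351441
plate 1094 [-0.07382653 -0.11225617] [ 0.01711267 -0.0933565 ] [[-0.07240809 -0.11149506]
 [ 0.01640019 -0.09382745]] 0.07109173812283567
h pct [-0.15312127 -0.13815727 -0.12537713 -0.12406166 -0.12327918 -0.12289472]
```

```bash
sed -i 's/pm=(P\[...,2\]>.122)/pm=(P[...,2]>.122)\&(P[...,2]<.14)/' fit.py
cat >> fit.py <<'E'
B=P[blk]; top=B[abs(h+.1235)<.0025]; e1=np.array([np.cos(np.pi/6)*c,np.cos(np.pi/6)*s,.5]); e2=np.cross(nh,e1)
uv=np.stack([top@e1,top@e2],-1)*1000; rc=cv2.minAreaRect(uv.astype(np.float32)); print('bar top rect (e1 upslope,e2 left)',rc,len(top))
w,V=np.linalg.eigh(np.cov(uv.T)); print('long axis deg in face',np.degrees(np.arctan2(V[1,1],V[0,1])))
ctr=rc[0][0]/1000*e1+rc[0][1]/1000*e2+np.median(top@nh)*nh; g=ctr-.016*nh; print('nut top ctr',ctr,'grip pt',g,'stand',tos(g),'nh',nh)
g=top;
E
python3 fit.py
```

```text
[ 0.52685408 -0.09883658  0.25700836] 14.725494069247578 [(np.float64(-0.21), np.float64(0.53)), (np.float64(0.01), np.float64(0.6)), (np.float64(0.59), np.float64(0.53)), (np.float64(-0.3), np.float64(0.36))]
pivot px 329.5 170.5 24.789209365844727
pivot world [ 0.58036633 -0.10487863] [ 0.57526927 -0.10489722  0.1259195 ] 0.12598600155524842 stand [[ 0.0502188  -0.01944579]]
lever world deg -8.423027512142355 rel stand -23.148521581389932 angle 0.20684731963379643 maxr 0.11498882569476342 z 0.12466776975230345
plate 1094 [-0.07382653 -0.11225617] [ 0.01711267 -0.0933565 ] [[-0.07240809 -0.11149506]
 [ 0.01640019 -0.09382745]] 0.07109173812283567
h pct [-0.15312127 -0.13815727 -0.12537713 -0.12406166 -0.12327918 -0.12289472]
bar top rect (e1 upslope,e2 left) ((427.4051513671875, -142.61492919921875), (15.282492637634277, 65.21517944335938), 66.6834945678711) 396
long axis deg in face 157.06378093643158
nut top ctr [ 0.45424952 -0.02807204  0.10622835] grip pt [ 0.46198676 -0.02603854  0.09237194] stand [[-0.04423233  0.08689549]] nh [-0.48357737 -0.12709416  0.8660254 ]
```

```bash
cat >> h.py <<'E'
X0,Y0,A0=0.52685,-0.09884,0.25701
c0,s0=np.cos(A0),np.sin(A0)
def tow(x,y): return np.array([X0+c0*x-s0*y,Y0+s0*x+c0*y])
def tos(p): d=np.array(p)[:2]-[X0,Y0]; return np.array([c0*d[0]+s0*d[1],-s0*d[0]+c0*d[1]])
PIV=np.array([.575,-.1049])
def st():
    o=manip.get_obs(); print(round(o['clock'],2),'pos',o['position'].round(4) if hasattr(o['position'],'round') else o['position'],'stand',tos(o['position']).round(4),'f',np.round(o['ft_force'],2),'t',np.round(o['torque'],2),'w',round(float(o['grip_width']),3),'q7',round(o['joint_pos'][6],3)); return o
E
python3 - <<'E'
from h import *
o=st(); p=np.array(o['position'])
for t in ((-.105,-.104,.12),(-.105,-.104,.05),(-.036,-.104,.05)):
    w=np.r_[tow(t[0],t[1]),t[2]]; print(w,(w-p)/.06)
print('60mm along stand x', c0,s0)
E
```

```text
1.4 pos [ 0.5359 -0.1162  0.3349] stand [ 0.0043 -0.0191] f [ 0.13 -0.9  -0.07] t [-0.06  0.05 -0.01] w 0.001 q7 -1.11
[ 0.45173455 -0.22611399  0.12      ] [-1.40303052 -1.83145282 -3.58246716]
[ 0.45173455 -0.22611399  0.05      ] [-1.40303052 -1.83145282 -4.74913383]
[ 0.51846819 -0.20857489  0.05      ] [-0.29080304 -1.53913444 -4.74913383]
60mm along stand x 0.9671543280310354 0.2541899010008783
```

```bash
python3 -m crank '[[[-0.5,-0.6,-0.4,0,0,-0.5,0],[-0.5,-0.6,-0.7,0,0,-0.5,0],[-0.4,-0.6,-0.8,0,0,-0.5,0],[0,0,-0.9,0,0,0,0],[0,0,-0.9,0,0,0,0],[0,0,-0.6,0,0,0,0],[0,0,-0.4,0,0,0,0],[0,0,0,0,0,0,0]]]'
python3 - <<'E'
from h import *
o=st(); print(R.from_quat(o['ee_rot']).as_matrix().round(3)); p=np.array(o['position'])
w=np.r_[tow(-.105,-.104),.05]; print((w-p)/.06)
E
```

```text
clock: 2.4
position: [0.4502, -0.2258, 0.0538]
ee_rot: [0.79, -0.613, -0.002, 0.001]
ft_force: [-0.1, 0.0, 0.2]
grip_width: -0.003
2.4 pos [ 0.4502 -0.2258  0.0538] stand [-0.1064 -0.1033] f [-0.06  0.02  0.19] t [-0.  0.  0.] w -0.003 q7 -1.045
[[ 0.248 -0.969 -0.004]
 [-0.969 -0.248  0.001]
 [-0.002  0.003 -1.   ]]
[ 0.02496602 -0.00590926 -0.06352689]
```

```bash
python3 -m crank '[[[0.19,0.05,-0.05,0,0,0,0],[0.19,0.05,0,0,0,0,0],[0.19,0.05,0,0,0,0,0],[0.19,0.05,0,0,0,0,0]]]' ; python3 -c "
from h import *
st()"
```

```text
clock: 2.9
position: [0.499, -0.2131, 0.0528]
ee_rot: [0.79, -0.613, 0.0, -0.0]
ft_force: [-1.7, -1.0, 1.3]
grip_width: -0.005
2.9 pos [ 0.499  -0.2131  0.0528] stand [-0.056  -0.1034] f [-1.68 -1.    1.31] t [-0.1   0.29 -0.01] w -0.005 q7 -1.12
```

```bash
python3 -m crank '[[[0.1,0.025,0,0,0,0,0],[0.1,0.025,0,0,0,0,0]]]' ; python3 -c "
from h import *
st()"
```

```text
clock: 3.15
position: [0.5101, -0.2102, 0.0523]
ee_rot: [0.79, -0.613, -0.0, 0.0]
ft_force: [-0.5, -0.3, 1.0]
grip_width: 0.004
3.15 pos [ 0.5101 -0.2102  0.0523] stand [-0.0445 -0.1034] f [-0.49 -0.26  1.04] t [-0.06  0.3  -0.02] w 0.004 q7 -1.136
```

```bash
python3 -m crank '[[[0.065,0.017,0,0,0,0,0],[0.065,0.017,0,0,0,0,0]]]' ; python3 -c "
from h import *
st()"
```

```text
clock: 3.4
position: [0.5178, -0.2082, 0.0523]
ee_rot: [0.79, -0.613, -0.0, 0.0]
ft_force: [-1.4, -0.0, 0.8]
grip_width: 0.002
3.4 pos [ 0.5178 -0.2082  0.0523] stand [-0.0366 -0.1035] f [-1.45 -0.    0.77] t [-0.04  0.2   0.03] w 0.002 q7 -1.146
```

```bash
python3 -m crank '[[[0.05,0.013,0,0,0,0,0],[0.05,0.013,0,0,0,0,0]]]' ; python3 -c "
from h import *
st()"
```

```text
clock: 3.65
position: [0.5211, -0.2075, 0.0521]
ee_rot: [0.79, -0.613, -0.002, 0.002]
ft_force: [-21.9, -1.8, 15.2]
grip_width: -0.003
3.65 pos [ 0.5211 -0.2075  0.0521] stand [-0.0332 -0.1036] f [-21.87  -1.81  15.23] t [-0.33  4.26  0.05] w -0.003 q7 -1.154
```

The plate met the hidden stop: 22 N, with its tail at stand x ≈ -22 mm, so about 42 mm still shows. I'll back off, rise and check it.

```bash
python3 -m crank '[[[0,0,0,0,0,0,0],[-0.25,-0.07,0,0,0,0,0],[-0.3,-0.08,0.2,0,0,-0.8,0],[0,0,0.9,0,0,-1,0],[0,0,0.9,0,0,-1,0],[0.2,0,0.8,0,0,-1,0],[0.4,0,0.5,0,0,-1,0],[0.4,0.1,0,0,0,-1,0]]]'
python3 - <<'E'
from h import *
o=st()
im,d=manip.camera("wrist"); cv2.imwrite("pics/w2.png",im); np.savez("pics/w2.npz",d=d,p=o['position'],q=o['ee_rot'])
P=cloud("wrist",d,(o['position'],o['ee_rot']))
S=(P[...,:2]-[X0,Y0])@np.array([[c0,-s0],[s0,c0]])
t=(P[...,2]>.05)&(P[...,2]<.08)&(abs(S[...,1]+.104)<.014)&(S[...,0]>-.09)&(S[...,0]<.02)
print(t.sum(),np.percentile(S[t],[1,50,99],axis=0),np.percentile(P[t][:,2],[5,50,95]))
E
```

```text
clock: 4.65
position: [0.5522, -0.2107, 0.2537]
ee_rot: [-0.61, 0.792, -0.003, 0.001]
ft_force: [0.1, -0.3, -0.4]
grip_width: 0.003
4.65 pos [ 0.5522 -0.2107  0.2537] stand [-0.0039 -0.1146] f [ 0.08 -0.31 -0.43] t [ 0.02  0.03 -0.02] w 0.003 q7 -1.609
822 [[-0.02003774 -0.1116253 ]
 [-0.0007152  -0.10334926]
 [ 0.01729611 -0.09326355]] [0.06106787 0.07091896 0.07216028]
```

View pics/w2.png

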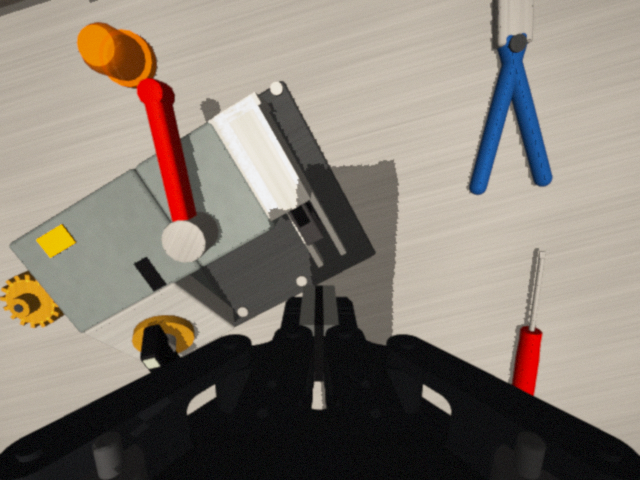

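The plate is home: tail at stand x = -20 mm, top level at 71 mm, visible at about (305,225). The lever tip shows at (153,92). Now I'll turn the wrist about 98° and place the closed fingers to the right of the lever.

```bash
python3 -m crank '[[[0.2,0,0,0,0,1,0],[0.2,0.1,0,0,0,1,0],[0.2,0.1,0,0,0,1,0],[0.2,0.1,0,0,0,1,0],[0.2,0.1,0,0,0,1,0],[0.2,0.1,0,0,0,1,0],[0.2,0.2,0,0,0,1,0],[0.2,0.2,0,0,0,1,0]]]' ; python3 -m crank '[[[0,0,0,0,0,1,0],[0,0,0,0,0,1,0],[0,0,0,0,0,1,0],[0,0,0,0,0,1,0],[0,0,0,0,0,1,0],[0,0,0,0,0,1,0],[0,0,0,0,0,1,0],[0,0,0,0,0,1,0]]]' ;python3 -m crank '[[[0,0,-0.3,0,0,1,0],[0,0,-0.5,0,0,1,0],[0,0,-0.5,0,0,1,0],[0,0,0,0,0,0.6,0]]]'
python3 - <<'E'
from h import *
o=st();print(R.from_quat(o['ee_rot']).as_matrix().round(3),o['joint_pos'])
E
```

```text
clock: 5.7
position: [0.6467, -0.1555, 0.2501]
ee_rot: [0.846, -0.533, 0.0, -0.0]
ft_force: [-0.0, -0.2, 0.5]
grip_width: 0.0
clock: 6.7
position: [0.6464, -0.1558, 0.2502]
ee_rot: [0.977, -0.211, 0.0, -0.0]
ft_force: [-0.1, -0.4, 0.7]
grip_width: 0.002
clock: 7.2
position: [0.6449, -0.1558, 0.1692]
ee_rot: [0.998, -0.056, -0.002, -0.0]
ft_force: [0.2, -0.1, 1.5]
grip_width: -0.002
7.2 pos [ 0.6449 -0.1558  0.1692] stand [ 0.0997 -0.0851] f [ 0.18 -0.11  1.46] t [ 0.03 -0.02 -0.02] w -0.002 q7 -0.137
[[ 0.994 -0.112 -0.004]
 [-0.112 -0.994  0.001]
 [-0.004 -0.001 -1.   ]] [ 0.59951949  0.52797615 -0.6113255   1.39842479  0.30275437  1.31353209
 -0.13720519]
```

```bash
cat >> h.py <<'E'
def lev(o=None,off=.018):
    o=o or manip.get_obs(); d=np.array(o['position'])[:2]-PIV; r=np.hypot(*d); phi=np.arctan2(d[1],d[0])+np.arcsin(off/r); th=phi-A0+np.radians(35)
    n=np.array([-np.sin(phi),np.cos(phi)]); f=np.array(o['ft_force'])[:2]
    Rm=R.from_quat(o['ee_rot']).as_matrix(); yaw=np.arctan2(Rm[1,0],Rm[0,0])
    print('t',round(o['clock'],2),'th',round(th,3),'r',round(r,4),'z',round(o['position'][2],4),'yaw-phi deg',round(np.degrees(yaw-phi),1),'F tan',round(f@n,2),'rad',round(f@np.array([n[1],-n[0]]),2),'fz',round(o['ft_force'][2],2)); return th
def lpos(th,r=.08,off=.018):
    ph=th-np.radians(35)+A0; u=np.array([np.cos(ph),np.sin(ph)]); n=np.array([-u[1],u[0]]); return PIV+r*u-off*n
def plan(ths,r=.08):
    p=np.array(manip.get_obs()['position'])[:2]
    for t in ths:
        q=lpos(t,r); print(round(t,3),((q-p)/.06).round(3)); p=q
E
python3 - <<'E'
from h import *
plan([.15]); plan(np.arange(.15,1.76,.1)); lev()
E
```

```text
0.15 [0.08  0.284]
0.15 [0.08  0.284]
0.25 [0.05  0.127]
0.35 [0.037 0.131]
0.45 [0.024 0.135]
0.55 [0.01  0.136]
0.65 [-0.003  0.137]
0.75 [-0.017  0.136]
0.85 [-0.03   0.133]
0.95 [-0.044  0.129]
1.05 [-0.056  0.124]
1.15 [-0.068  0.118]
1.25 [-0.08   0.111]
1.35 [-0.091  0.102]
1.45 [-0.1    0.093]
1.55 [-0.109  0.082]
1.65 [-0.117  0.071]
1.75 [-0.123  0.059]
t 7.2 th -0.065 r 0.0865 z 0.1692 yaw-phi deg 17.6 F tan -0.03 rad 0.2 fz 1.46
```

```bash
python3 -m crank '[[[0.04,0.1,-0.5,0,0,0,0],[0.04,0.1,-0.5,0,0,0,0],[0,0.05,-0.08,0,0,0,0],[0,0,0,0,0,0,0]]]'; python3 -c "
from h import *
lev();plan([.15,.25])"
```

```text
clock: 7.7
position: [0.6515, -0.1406, 0.1082]
ee_rot: [0.998, -0.057, 0.0, -0.0]
ft_force: [-0.3, 0.4, -0.5]
grip_width: 0.0
t 7.7 th 0.133 r 0.0844 z 0.1082 yaw-phi deg 6.1 F tan 0.33 rad -0.37 fz -0.45
0.15 [-0.031  0.031]
0.25 [0.05  0.127]
```

```bash
python3 -m crank '[[[0.02,0.15,-0.05,0,0,0.6,0],[0.037,0.131,0,0,0,1,0],[0.024,0.135,0,0,0,1,0],[0.01,0.136,0,0,0,1,0],[0,0.137,0,0,0,1,0],[-0.017,0.136,0,0,0,1,0]]]'; python3 -c "
from h import *
lev();plan([.85,.95])"
```

```text
clock: 8.45
position: [0.6564, -0.0911, 0.1056]
ee_rot: [0.982, 0.188, 0.001, 0.001]
ft_force: [-0.3, -1.8, 0.8]
grip_width: -0.003
t 8.45 th 0.741 r 0.0826 z 0.1056 yaw-phi deg -0.5 F tan -1.55 rad -0.99 fz 0.77
0.85 [-0.042  0.141]
0.95 [-0.044  0.129]
```

```bash
python3 -m crank '[[[-0.03,0.14,0,0,0,1,0],[-0.044,0.13,0,0,0,1,0]]]'; python3 -c "
from h import *
lev();plan([.95,1.05,1.15,1.25])
im,d=manip.camera('wrist'); cv2.imwrite('pics/w3.png',im)"
```

```text
clock: 8.7
position: [0.652, -0.0749, 0.1056]
ee_rot: [0.962, 0.273, 0.001, 0.001]
ft_force: [-0.1, -1.7, -0.5]
grip_width: 0.0
t 8.7 th 0.945 r 0.0827 z 0.1056 yaw-phi deg -2.1 F tan -1.38 rad -1.06 fz -0.52
0.95 [-0.012  0.001]
1.05 [-0.056  0.124]
1.15 [-0.068  0.118]
1.25 [-0.08   0.111]
```

View pics/w3.png

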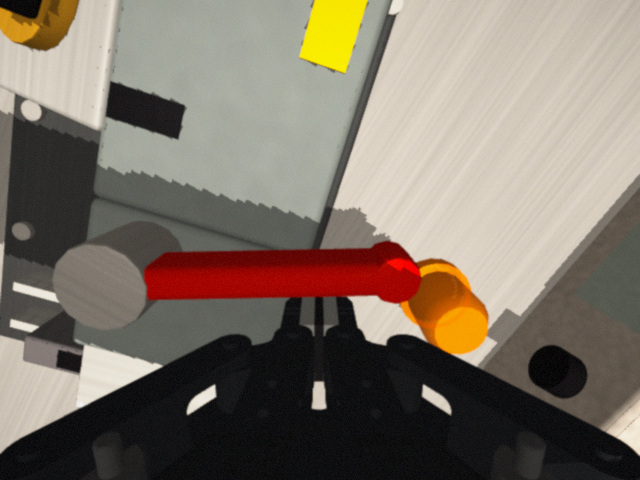

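The lever arm lies along the fingers, from (100,280) to (400,270), and only friction shows (~1.4 N). I'll keep probing for the onset of resistance.

```bash
python3 -m crank '[[[-0.035,0.065,0,0,0,0.8,0],[-0.035,0.065,0,0,0,0.8,0]]]' |sed -n 4p; python3 -c "
from h import *
lev()"
python3 -m crank '[[[-0.033,0.06,0,0,0,0.7,0],[-0.033,0.06,0,0,0,0.7,0]]]'|sed -n 4p; python3 -c "
from h import *
lev();plan([1.15,1.25])"
```

```text
ft_force: [2.7, 0.4, -0.2]
t 9.0 th 1.052 r 0.0823 z 0.1057 yaw-phi deg -0.4 F tan -1.4 rad 2.35 fz -0.24
ft_force: [1.7, -0.5, 0.2]
t 9.25 th 1.152 r 0.0826 z 0.1057 yaw-phi deg 0.8 F tan -1.6 rad 0.82 fz 0.22
1.15 [-0.006 -0.009]
1.25 [-0.08   0.111]
```

```bash
python3 -m crank '[[[-0.042,0.055,0,0,0,0.5,0],[-0.042,0.055,0,0,0,0.5,0]]]' |sed -n 4p; python3 -c "
from h import *
lev();plan([1.25,1.35])"
```

```text
ft_force: [1.3, -0.3, 1.6]
t 9.5 th 1.258 r 0.0819 z 0.1052 yaw-phi deg -0.3 F tan -1.21 rad 0.51 fz 1.59
1.25 [ 0.007 -0.007]
1.35 [-0.091  0.102]
```

```bash
python3 -m crank '[[[-0.045,0.051,0,0,0,0.5,0],[-0.045,0.051,0,0,0,0.5,0]]]' |sed -n 4p; python3 -c "
from h import *
lev();plan([1.35,1.45])"
```

```text
ft_force: [1.5, -0.3, 0.3]
t 9.75 th 1.362 r 0.0817 z 0.1047 yaw-phi deg -1.2 F tan -1.46 rad 0.56 fz 0.26
1.35 [ 0.014 -0.007]
1.45 [-0.1    0.093]
```

```bash
python3 -m crank '[[[-0.045,0.043,0,0,0,0.6,0],[-0.045,0.043,0,0,0,0.6,0]]]' |sed -n 4p; python3 -c "
from h import *
lev();plan([1.45,1.55])"
```

```text
ft_force: [1.1, -0.1, 0.5]
t 10.0 th 1.453 r 0.0819 z 0.1046 yaw-phi deg -0.4 F tan -1.06 rad 0.43 fz 0.47
1.45 [ 0.004 -0.002]
1.55 [-0.109  0.082]
```

```bash
python3 -m crank '[[[-0.042,0.032,0,0,0,0.6,0],[-0.042,0.032,0,0,0,0.6,0]]]' |sed -n 4p; python3 -c "
from h import *
lev();plan([1.55,1.6,1.65])"
```

```text
ft_force: [1.2, 0.2, 0.9]
t 10.25 th 1.532 r 0.0821 z 0.1046 yaw-phi deg 1.1 F tan -1.06 rad 0.65 fz 0.89
1.55 [-0.021  0.013]
1.6 [-0.057  0.037]
1.65 [-0.059  0.034]
```

```bash
python3 -m crank '[[[-0.042,0.028,0,0,0,0.5,0],[-0.042,0.026,0,0,0,0.5,0]]]' |sed -n 4p; python3 -c "
from h import *
lev();plan([1.65,1.6,1.5])"
```

```text
ft_force: [1.0, -0.2, -0.7]
t 10.5 th 1.605 r 0.0821 z 0.1046 yaw-phi deg 1.9 F tan -0.99 rad 0.17 fz -0.74
1.65 [-0.054  0.029]
1.6 [ 0.059 -0.034]
1.5 [ 0.113 -0.077]
```

Only friction up to 1.6 rad, so the nut is loose by at least 1.6 rad. I'll bring the lever back to about half-way from the other side before turning the nut, so it isn't near its stop.

Run:
```python
from h import *
p=np.array(manip.get_obs()['position'])[:2]
pts=[(1.605,.03),(1.605,-.035)]+[(t,-.018) for t in np.arange(1.6,.89,-.1)]
for t,o in pts:
    q=lpos(t,.08,o); print(round(t,2),o,((q-p)/.06).round(3)); p=q
```

```text
1.6 0.03 [ 0.19  -0.065]
1.6 -0.035 [-1.028  0.34 ]
1.6 -0.018 [ 0.276 -0.09 ]
1.5 -0.018 [ 0.135 -0.021]
1.4 -0.018 [ 0.132 -0.034]
1.3 -0.018 [ 0.128 -0.047]
1.2 -0.018 [ 0.123 -0.06 ]
1.1 -0.018 [ 0.116 -0.072]
1.0 -0.018 [ 0.108 -0.083]
0.9 -0.018 [ 0.1   -0.093]
```

```bash
python3 -m crank '[[[0.19,-0.065,0,0,0,0,0],[0,0,0.8,0,0,0,0],[-0.5,0.17,0.1,0,0,0,0],[-0.55,0.18,0,0,0,0,0],[0,0,-0.3,0,0,0,0],[0,0,-0.6,0,0,0,0],[0,0,0,0,0,0,0]]]'
python3 - <<'E'
from h import *
lev(off=-.018)
p=np.array(manip.get_obs()['position'])[:2]
for t in np.arange(1.6,.89,-.1):
    q=lpos(t,.08,-.018); print(round(t,2),((q-p)/.06).round(3)); p=q
E
```

```text
clock: 11.38
position: [0.5647, -0.0186, 0.102]
ee_rot: [0.802, 0.598, -0.002, -0.002]
ft_force: [-0.2, -0.2, 1.1]
grip_width: -0.003
t 11.38 th 1.835 r 0.0869 z 0.102 yaw-phi deg -11.5 F tan 0.2 rad -0.17 fz 1.13
1.6 [ 0.313 -0.079]
1.5 [ 0.135 -0.021]
1.4 [ 0.132 -0.034]
1.3 [ 0.128 -0.047]
1.2 [ 0.123 -0.06 ]
1.1 [ 0.116 -0.072]
1.0 [ 0.108 -0.083]
0.9 [ 0.1   -0.093]
```

```bash
python3 -m crank '[[[0.31,-0.08,0.05,0,0,-0.3,0],[0.135,-0.021,0,0,0,-1,0],[0.132,-0.034,0,0,0,-1,0],[0.128,-0.047,0,0,0,-1,0],[0.123,-0.06,0,0,0,-1,0],[0.116,-0.072,0,0,0,-1,0],[0.108,-0.083,0,0,0,-1,0],[0.1,-0.093,0,0,0,-1,0]]]'
python3 - <<'E'
from h import *
lev(off=-.018); o=st(); print(o['joint_pos'])
E
```

```text
clock: 12.38
position: [0.6357, -0.0473, 0.1084]
ee_rot: [0.949, 0.315, 0.0, -0.0]
ft_force: [-1.5, 1.2, 0.4]
grip_width: 0.0
t 12.38 th 0.897 r 0.0837 z 0.1084 yaw-phi deg 5.7 F tan 1.76 rad -0.66 fz 0.42
12.38 pos [ 0.6357 -0.0473  0.1084] stand [0.1184 0.0222] f [-1.48  1.17  0.42] t [0.16 0.36 0.05] w 0.0 q7 0.368
[ 0.57070282  0.57176728 -0.77398854  1.53559075  0.41613474  1.205539
  0.36781279]
```

```bash
cat >> h.py <<'E'
NH=np.array([-0.5*c0,-0.5*s0,np.cos(np.pi/6)]); E1=np.array([np.cos(np.pi/6)*c0,np.cos(np.pi/6)*s0,.5]); E2=np.cross(NH,E1)
def nutR(psi):  # bar axis angle from E1 toward E2 (deg); tool x = psi+90
    a=np.radians(psi+90); x=np.cos(a)*E1+np.sin(a)*E2; z=-NH; return np.stack([x,np.cross(z,x),z],1)
G=np.array([.4620,-.0260,.0924])
def toward(p,Rt):
    o=manip.get_obs(); dR=R.from_matrix(Rt)*R.from_quat(o['ee_rot']).inv()
    print('shift',((np.array(p)-o['position'])/.06).round(2),'turn',(np.degrees(dR.as_rotvec())/5).round(2))
E
python3 - <<'E'
from h import *
toward(G+.08*NH,nutR(-23)); print(G+.08*NH)
E
```

```text
shift [-3.54  0.18  0.89] turn [-0.84 -6.1   8.78]
[ 0.42331383 -0.0361676   0.16168203]
```

```bash
python3 -m crank '[[[-0.1,0.23,0.1,0,0,0,0],[0,0,0.9,-0.1,-0.65,0.95,0],[0,0,0.9,-0.1,-0.65,0.95,30],[-0.5,0,0,-0.1,-0.65,0.95,50],[-0.5,0,0,-0.1,-0.65,0.95,50],[-0.5,0,0,-0.1,-0.65,0.95,50],[-0.5,0,-0.1,-0.1,-0.65,0.95,50],[-0.5,0,-0.2,-0.1,-0.65,0.95,50]]]' >/dev/null;  python3 -m crank '[[[-0.45,0,-0.3,-0.1,-0.65,0.95,50],[-0.3,-0.05,-0.2,-0.1,-0.65,0.95,50],[0,0,0,0,0,0,50]]]'
python3 - <<'E'
from h import *
o=st(); print(o['joint_pos'])
toward(G+.08*NH,nutR(-23))
o=manip.get_obs()
im,d=manip.camera("wrist"); cv2.imwrite("pics/w4.png",im); np.savez("pics/w4.npz",d=d,p=o['position'],q=o['ee_rot'])
E
```

```text
clock: 13.75
position: [0.4333, -0.0353, 0.1726]
ee_rot: [0.739, 0.627, 0.22, 0.113]
ft_force: [-0.1, 0.1, 0.3]
grip_width: 0.588
13.75 pos [ 0.4333 -0.0353  0.1726] stand [-0.0744  0.0852] f [-0.11  0.11  0.35] t [-0.13  0.53  0.01] w 0.588 q7 2.045
[ 0.86655579 -0.40933228 -0.61737236  2.34627963 -0.66726854  0.77515478
  2.0449872 ]
shift [-0.17 -0.01 -0.18] turn [ 0.11 -0.26  0.24]
```

View pics/w4.png

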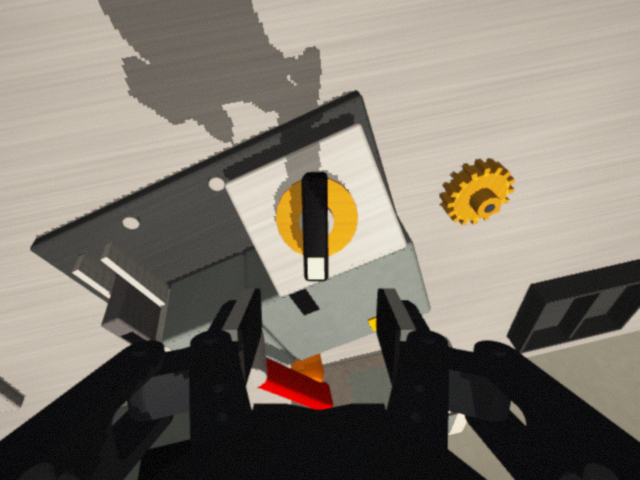

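```bash
cat > nutfit.py <<'E'
from h import *
import sys
def nutfit(f,roi):
    z=np.load(f"pics/{f}.npz"); P=cloud("wrist",z['d'],(z['p'],z['q'])); im=cv2.imread(f"pics/{f}.png")
    m=np.zeros((480,640),bool); u0,v0,u1,v1=roi; m[v0:v1,u0:u1]=1
    h=(P-G)@NH; t=m&(abs(h-.016)<.004); X=P[t]-G
    uv=np.stack([X@E1,X@E2],-1)*1000; print(t.sum(),np.median(X@NH))
    rc=cv2.minAreaRect(uv.astype(np.float32)); w,V=np.linalg.eigh(np.cov(uv.T)); print(rc,np.degrees(np.arctan2(V[1,1],V[0,1])))
    d=m&(abs(h+.023)<.004)&(im[...,2]>150)&(im[...,0]<90); X=P[d]-G; uv=np.stack([X@E1,X@E2],-1)*1000
    print('disc',d.sum(),cv2.minEnclosingCircle(uv.astype(np.float32)),np.median(X@NH))
if __name__=="__main__": nutfit(sys.argv[1],tuple(map(int,sys.argv[2].split(','))))
E
python3 nutfit.py w4 270,160,365,290
```

```text
2684 0.01622533504115497
((-2.8090991973876953, 0.8562145233154297), (15.999724388122559, 66.69902801513672), 67.02832794189453) 157.03764295730923
disc 2539 ((-2.6508584022521973, 0.6968792080879211), 29.556331634521484) -0.022597527644082006
```

```bash
echo 'G=G-.0027*E1+.0008*E2' >> h.py
python3 - <<'E'
from h import *
print(G); toward(G+.03*NH,nutR(-23)); toward(G-.016*NH,nutR(-23))
E
```

```text
[ 0.45953518 -0.02582064  0.09105   ]
shift [ 0.17  0.09 -0.95] turn [ 0.11 -0.25  0.25]
shift [ 0.54  0.19 -1.61] turn [ 0.11 -0.25  0.25]
```

```bash
python3 -m crank '[[[0.05,0.03,-0.32,0.11,-0.25,0.25,50],[0.06,0.03,-0.32,0,0,0,50],[0.06,0.03,-0.32,0,0,0,50],[0.12,0.03,-0.22,0,0,0,50],[0.12,0.03,-0.22,0,0,0,50],[0.12,0.03,-0.22,0,0,0,50],[0,0,0,0,0,0,50]]]'
python3 - <<'E'
from h import *
toward(G-.016*NH,nutR(-23)); st()
E
```

```text
clock: 14.68
position: [0.468, -0.024, 0.0769]
ee_rot: [0.731, 0.632, 0.233, 0.113]
ft_force: [-0.3, -0.5, 0.6]
grip_width: 0.583
shift [-0.01  0.    0.  ] turn [-0.04  0.   -0.  ]
14.68 pos [ 0.468  -0.024   0.0769] stand [-0.0378  0.0874] f [-0.28 -0.48  0.57] t [-0.1   0.53 -0.  ] w 0.583 q7 2.105
```

```bash
python3 -m crank '[[[0,0,0,0,0,0,15],[0,0,0,0,0,0,10],[0,0,0,0,0,0,10],[0,0,0,0,0,0,10],[0,0,0,0,0,0,10]]]' 100
python3 - <<'E'
from h import *
st(); w=-NH; print('CW axis (tool z) per 5deg unit:',w.round(3))
E
```

```text
clock: 15.3
position: [0.4676, -0.0237, 0.0781]
ee_rot: [0.73, 0.632, 0.233, 0.113]
ft_force: [-15.1, 8.7, 23.7]
grip_width: 0.204
15.3 pos [ 0.4676 -0.0237  0.0781] stand [-0.0382  0.0877] f [-15.09   8.67  23.67] t [2.44 0.9  1.38] w 0.204 q7 2.106
CW axis (tool z) per 5deg unit: [ 0.484  0.127 -0.866]
```

Gripped: opening is 17 mm, and the bar is 16 mm. I'll relax the axial load by 2 mm and turn clockwise about 92°.

```bash
python3 -m crank '[[[-0.016,-0.004,0.029,0,0,0,10],[0,0,0,0.55,0.145,-1,10],[0,0,0,0.55,0.145,-1,10]]]'; python3 -c "
from h import *
st()"
```

```text
clock: 15.68
position: [0.4669, -0.024, 0.0789]
ee_rot: [0.791, 0.555, 0.243, 0.09]
ft_force: [25.0, 7.8, -28.9]
grip_width: 0.195
15.68 pos [ 0.4669 -0.024   0.0789] stand [-0.039   0.0876] f [ 24.96   7.83 -28.94] t [ 0.33 -1.48  0.7 ] w 0.195 q7 1.911
```

```bash
python3 -m crank '[[[0.009,0.002,-0.017,0.55,0.145,-1,10],[0,0,0,0.55,0.145,-1,10],[0,0,0,0.55,0.145,-1,10],[0,0,0,0.55,0.145,-1,10]]]'; python3 -c "
from h import *
o=st();print((np.array(o['ft_force'])@np.array([NH,E1,E2]).T).round(1),(np.array(o['torque'])@NH).round(2))"
```

```text
clock: 16.18
position: [0.467, -0.0245, 0.0782]
ee_rot: [0.886, 0.385, 0.255, 0.041]
ft_force: [-1.9, 5.3, 3.5]
grip_width: 0.198
16.18 pos [ 0.467  -0.0245  0.0782] stand [-0.039   0.0871] f [-1.87  5.3   3.46] t [0.67 0.16 1.18] w 0.198 q7 1.516
[3.2 1.3 5.6] 0.67
```

Torque about the nut axis is 0.67 N·m, so the nut is turning. I'll continue.

```bash
python3 -m crank '[[[0,0,0,0.55,0.145,-1,10],[0,0,0,0.55,0.145,-1,10],[0,0,0,0.55,0.145,-1,10],[0,0,0,0.55,0.145,-1,10],[0,0,0,0.55,0.145,-1,10]]]' >/dev/null; python3 -c "
from h import *
o=st();print((np.array(o['ft_force'])@np.array([NH,E1,E2]).T).round(1),(np.array(o['torque'])@NH).round(2))"
python3 -m crank '[[[0,0,0,0.55,0.145,-1,10],[0,0,0,0.55,0.145,-1,10],[0,0,0,0.55,0.145,-1,10],[0,0,0,0.55,0.145,-1,10],[0,0,0,0.55,0.145,-1,10]]]' >/dev/null; python3 -c "
from h import *
o=st();print((np.array(o['ft_force'])@np.array([NH,E1,E2]).T).round(1),(np.array(o['torque'])@NH).round(2))
Rm=R.from_quat(o['ee_rot']).as_matrix();x=Rm[:,0];print('psi',np.degrees(np.arctan2(x@E2,x@E1))-90)
im,d=manip.camera('side');cv2.imwrite('pics/s5.png',im[190:340,240:400].repeat(4,0).repeat(4,1)); np.save('pics/s5.npy',d)"
```

```text
16.8 pos [ 0.4665 -0.0248  0.0778] stand [-0.0396  0.0869] f [-5.11  3.17  5.3 ] t [0.34 0.65 1.  ] w 0.195 q7 1.026
[ 6.7 -0.9  4.4] 0.62
17.43 pos [ 0.4659 -0.0249  0.0774] stand [-0.0402  0.087 ] f [-10.81   3.05   9.98] t [0.27 1.2  1.03] w 0.197 q7 0.541
[13.5 -3.4  5.7] 0.61
psi -115.19705746962006
```

View pics/s5.png

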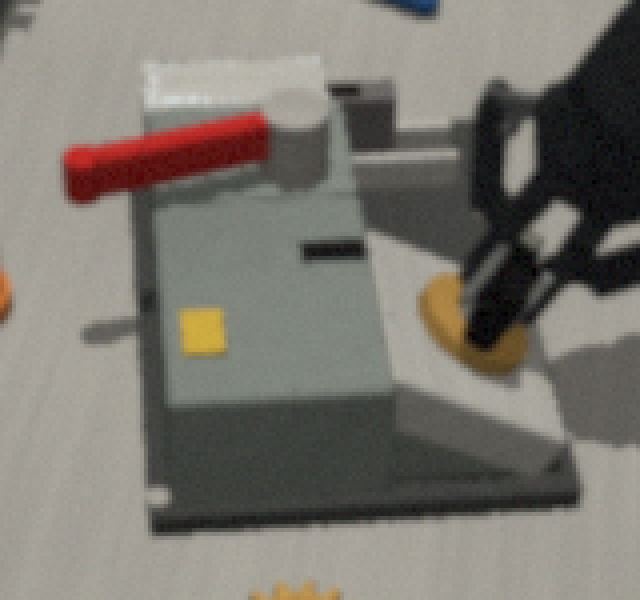

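```bash
python3 -m crank '[[[0,0,0,0,0,0,30],[0,0,0,0,0,0,50],[0,0,0,0,0,0,50],[-0.24,-0.06,0.43,0,0,0,50],[-0.3,-0.08,0.5,0,0,0,50],[-0.1,-0.03,0.4,0,0,0,50]]]'
python3 - <<'E'
from h import *
o=st(); im,d=manip.camera("wrist"); cv2.imwrite("pics/w6.png",im); np.savez("pics/w6.npz",d=d,p=o['position'],q=o['ee_rot'])
t=.85; ph=t-np.radians(35)+A0; x=np.array([np.cos(ph),np.sin(ph),0]); z=np.array([0,0,-1.]); toward(np.r_[lpos(t,.08,.04),.2],np.stack([x,np.cross(z,x),z],1))
E
```

```text
clock: 18.23
position: [0.4276, -0.0361, 0.1583]
ee_rot: [0.963, -0.089, 0.242, -0.084]
ft_force: [0.8, -0.3, 0.1]
grip_width: 0.581
18.23 pos [ 0.4276 -0.0361  0.1583] stand [-0.08    0.0859] f [ 0.75 -0.33  0.11] t [-0.12  0.49 -0.02] w 0.581 q7 0.628
shift [ 3.93 -1.09  0.65] turn [-3.31  5.08  7.61]
```

View pics/w6.png

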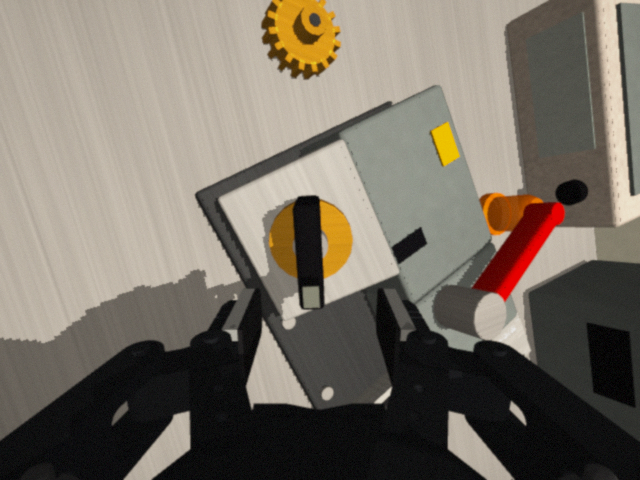

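The nut bar now points along column 310, from (308,200) to (312,305), so it turned with the tool. Next I'll go back to the right side of the lever to probe.

```bash
python3 nutfit.py w6 262,185,360,312; python3 -m crank '[[[0.3,-0.3,0.5,-0.41,0.64,0.95,20],[0.4,-0.4,0.3,-0.41,0.64,0.95,0],[0.5,-0.39,0.1,-0.41,0.64,0.95,0],[0.6,0,0,-0.41,0.64,0.95,0],[0.6,0,0,-0.41,0.64,0.95,0],[0.6,0,-0.1,-0.41,0.64,0.95,0],[0.6,0,-0.1,-0.41,0.64,0.95,0],[0.33,0,-0.1,-0.41,0.64,0.95,0]]]'
python3 - <<'E'
from h import *
o=st(); 
t=.85; ph=t-np.radians(35)+A0; x=np.array([np.cos(ph),np.sin(ph),0]); z=np.array([0,0,-1.]); toward(np.r_[lpos(t,.08,.035),.107],np.stack([x,np.cross(z,x),z],1))
E
```

```text
2760 0.01618317161126278
((0.4555087089538574, 0.22982406616210938), (67.77392578125, 16.0156307220459), 67.73430633544922) 67.72178257571814
disc 1675 ((0.6347408294677734, 0.004573629703372717), 29.705211639404297) -0.02258423215720453
clock: 19.27
position: [0.6648, -0.101, 0.1911]
ee_rot: [0.97, 0.245, -0.005, -0.002]
ft_force: [-0.2, -0.7, 0.4]
grip_width: 0.002
19.27 pos [ 0.6648 -0.101   0.1911] stand [ 0.1329 -0.0371] f [-0.17 -0.75  0.43] t [ 0.01 -0.   -0.  ] w 0.002 q7 0.274
shift [-0.05  0.06 -1.4 ] turn [-0.02 -0.12  0.02]
```

```bash
python3 -m crank '[[[0,0,-0.6,0,0,0,0],[-0.03,0.03,-0.6,0,0,0,0],[-0.04,0.05,-0.22,0,0,0,0],[-0.05,0.12,0,0,0,0.3,0]]]'; python3 -c "
from h import *
lev();plan([.85,.9,.95,1,1.05])"
```

```text
clock: 19.77
position: [0.6558, -0.0892, 0.1074]
ee_rot: [0.966, 0.257, -0.004, -0.002]
ft_force: [-0.5, -0.2, 0.6]
grip_width: 0.004
t 19.77 th 0.767 r 0.0823 z 0.1074 yaw-phi deg 6.1 F tan 0.01 rad -0.55 fz 0.64
0.85 [-0.031  0.109]
0.9 [-0.02   0.065]
0.95 [-0.023  0.064]
1 [-0.027  0.063]
1.05 [-0.03   0.062]
```

```bash
L='from h import *
lev()'
python3 -m crank '[[[-0.03,0.109,0,0,0,0.3,0],[-0.02,0.065,0,0,0,0.4,0]]]'|sed -n 4p; python3 -c "$L"
python3 -m crank '[[[-0.025,0.064,0,0,0,0.4,0],[0,0,0,0,0,0,0]]]'|sed -n 4p; python3 -c "$L"
python3 -m crank '[[[-0.027,0.063,0,0,0,0.4,0],[0,0,0,0,0,0,0]]]'|sed -n 4p; python3 -c "$L
plan([1.05,1.1])"
```

```text
ft_force: [0.6, -0.6, 0.9]
t 20.02 th 0.899 r 0.0833 z 0.1095 yaw-phi deg 2.1 F tan -0.83 rad 0.2 fz 0.86
ft_force: [-0.1, -0.2, 0.1]
t 20.27 th 0.95 r 0.0825 z 0.1082 yaw-phi deg 1.1 F tan -0.12 rad -0.21 fz 0.06
ft_force: [-1.2, -0.1, 0.7]
t 20.52 th 1.003 r 0.0822 z 0.1078 yaw-phi deg 0.1 F tan 0.61 rad -1.05 fz 0.66
1.05 [-0.031  0.056]
1.1 [-0.033  0.06 ]
```

```bash
L='from h import *
lev()'
python3 -m crank '[[[-0.031,0.056,0,0,0,0.5,0],[0,0,0,0,0,0,0]]]'|sed -n 4p; python3 -c "$L"
python3 -m crank '[[[-0.033,0.06,0,0,0,0.5,0],[0,0,0,0,0,0,0]]]'|sed -n 4p; python3 -c "$L
plan([1.15])
im,d=manip.camera('wrist');cv2.imwrite('pics/w7.png',im)"
```

```text
ft_force: [0.3, -0.7, 0.1]
t 20.77 th 1.051 r 0.082 z 0.1077 yaw-phi deg -0.1 F tan -0.73 rad -0.2 fz 0.07
ft_force: [-0.0, -0.2, 0.3]
t 21.02 th 1.102 r 0.082 z 0.1078 yaw-phi deg -0.6 F tan -0.13 rad -0.19 fz 0.35
1.15 [-0.035  0.056]
```

View pics/w7.png

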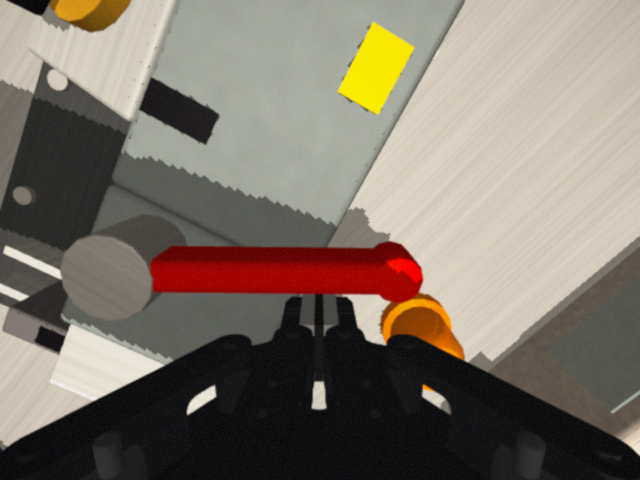

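```bash
cat >> h.py <<'E'
def levcam(name='wrist',save=None):
    o=manip.get_obs(); im,d=manip.camera(name); P=cloud(name,d,(o['position'],o['ee_rot']))
    if save: cv2.imwrite(f'pics/{save}.png',im)
    hsv=cv2.cvtColor(im,cv2.COLOR_BGR2HSV); red=((hsv[...,0]<6)|(hsv[...,0]>174))&(hsv[...,1]>150)
    dd=P[...,:2]-PIV; r=np.hypot(dd[...,0],dd[...,1]); t=red&(abs(P[...,2]-.125)<.004)&(r>.025)&(r<.102)
    X=P[t][:,:2]; 
    if len(X)<30: print('few',len(X)); return
    # bin by radius: mid of extents
    m=X.mean(0); w,V=np.linalg.eigh(np.cov(X.T)); v=V[:,1]; v=v if v@(m-PIV)>0 else -v
    a1=np.arctan2(*(m-PIV)[::-1]); a2=np.arctan2(v[1],v[0]); n=np.array([-v[1],v[0]])
    print('lever by camera',name,len(X),'from pivot',round(a1-A0+np.radians(35),3),'by axis',round(a2-A0+np.radians(35),3),'pivot offset from axis mm',round(((PIV-m)@n)*1000,2),'w',round(np.ptp((X-m)@n)*1000,1)); return o,im,P
E
python3 -c "
from h import *
levcam();lev()"
```

```text
lever by camera wrist 6625 from pivot 1.107 by axis 1.084 pivot offset from axis mm -1.42 w 14.8
t 21.12 th 1.098 r 0.082 z 0.1078 yaw-phi deg -0.4 F tan -0.38 rad -0.11 fz -0.82
```

```bash
L='from h import *
lev()'
python3 -m crank '[[[-0.035,0.056,0,0,0,0.5,0]]]'|sed -n 4p; python3 -c "$L"
python3 -m crank '[[[-0.036,0.052,0,0,0,0.5,0]]]'|sed -n 4p; python3 -c "$L"
python3 -m crank '[[[-0.038,0.052,0,0,0,0.5,0]]]'|sed -n 4p; python3 -c "$L"
```

```text
ft_force: [-0.4, -0.9, -0.9]
t 21.25 th 1.14 r 0.082 z 0.1079 yaw-phi deg -0.3 F tan -0.41 rad -0.91 fz -0.86
ft_force: [1.6, -1.4, 0.4]
t 21.38 th 1.191 r 0.082 z 0.1079 yaw-phi deg -0.6 F tan -2.07 rad 0.03 fz 0.35
ft_force: [3.1, -1.5, -1.0]
t 21.5 th 1.237 r 0.082 z 0.1079 yaw-phi deg -0.7 F tan -3.35 rad 0.8 fz -0.96
```

```bash
L='from h import *
lev()'
python3 -m crank '[[[-0.039,0.05,0,0,0,0.5,0]]]'|sed -n 4p; python3 -c "$L"
python3 -m crank '[[[0,0,0,0,0,0,0]]]'|sed -n 4p; python3 -c "$L"
python3 -m crank '[[[0,0,0,0,0,0,0]]]'|sed -n 4p; python3 -c "$L
levcam(save='w8')"
```

```text
ft_force: [3.8, -2.4, -1.3]
t 21.62 th 1.281 r 0.0821 z 0.108 yaw-phi deg -0.8 F tan -4.46 rad 0.32 fz -1.27
ft_force: [1.5, -1.5, 1.0]
t 21.75 th 1.288 r 0.082 z 0.1079 yaw-phi deg -1.2 F tan -2.13 rad -0.33 fz 1.01
ft_force: [-0.0, -1.0, 0.1]
t 21.88 th 1.288 r 0.0821 z 0.1079 yaw-phi deg -1.3 F tan -0.57 rad -0.78 fz 0.06
lever by camera wrist 6598 from pivot 1.29 by axis 1.264 pivot offset from axis mm -1.64 w 15.1
```

```bash
L='from h import *
lev()'
for i in 1 2 3; do python3 -m crank '[[[0,0,0,0,0,0,0]]]'>/dev/null; python3 -c "$L"; done
for i in 1 2; do python3 -m crank '[[[-0.04,0.045,0,0,0,0.5,0]]]'>/dev/null; python3 -c "$L"; done
for i in 1 2 ; do python3 -m crank '[[[0,0,0,0,0,0,0]]]'>/dev/null; python3 -c "$L"; done
```

```text
t 22.05 th 1.287 r 0.0821 z 0.1078 yaw-phi deg -1.3 F tan 0.18 rad -0.01 fz 0.37
t 22.18 th 1.286 r 0.0821 z 0.1078 yaw-phi deg -1.2 F tan 0.33 rad 0.17 fz 0.39
t 22.3 th 1.285 r 0.0821 z 0.1078 yaw-phi deg -1.1 F tan -0.29 rad 0.76 fz 0.19
t 22.43 th 1.317 r 0.0821 z 0.108 yaw-phi deg -0.4 F tan -5.0 rad 1.74 fz -2.26
t 22.55 th 1.363 r 0.0822 z 0.108 yaw-phi deg -0.5 F tan -6.49 rad 0.64 fz -1.77
t 22.68 th 1.375 r 0.0821 z 0.1078 yaw-phi deg -1.2 F tan -2.03 rad 0.01 fz -0.32
t 22.8 th 1.375 r 0.0822 z 0.1079 yaw-phi deg -1.3 F tan -0.58 rad -0.71 fz 0.83
```

Run:
```python
from h import *
z=np.load("pics/w1.npz"); P=cloud("wrist",z['d'],(z['p'],z['q'])); im=cv2.imread("pics/w1.png")
def ax(P,im):
    hsv=cv2.cvtColor(im,cv2.COLOR_BGR2HSV); red=((hsv[...,0]<6)|(hsv[...,0]>174))&(hsv[...,1]>150)
    dd=P[...,:2]-PIV; r=np.hypot(dd[...,0],dd[...,1]); t=red&(abs(P[...,2]-.125)<.003)&(r>.025)&(r<.102)
    X=P[t][:,:2]; m=X.mean(0); w,V=np.linalg.eigh(np.cov(X.T)); v=V[:,1]*np.sign(V[:,1]@(m-PIV)); n=np.array([-v[1],v[0]])
    cap=(~red)&(abs(P[...,2]-.126)<.003)&(r<.025); C=P[cap][:,:2]; (cx,cy),rad=cv2.minEnclosingCircle((C*1000).astype(np.float32))
    print(len(X),'theta',np.arctan2(v[1],v[0])-A0+np.radians(35),'off',(PIV-m)@n*1000,'width',np.ptp((X-m)@n),'cap',cx,cy,rad,C.mean(0)); return m,n
a=ax(P,im)
o,im2,P2=levcam(); b=ax(P2,im2)
A=np.array([a[1],b[1]]); print('intersection',np.linalg.solve(A,[a[1]@a[0],b[1]@b[0]]))
```

```text
1193 theta 0.21675082974947485 off 0.6542481499328712 width 0.01361894247253207 cap 571.4107666015625 -104.99925994873047 17.80038833618164 [ 0.57174342 -0.10497808]
lever by camera wrist 6622 from pivot 1.378 by axis 1.352 pivot offset from axis mm -1.61 w 14.8
6286 theta 1.3532507035488985 off -1.291942225165401 width 0.014755066960313961 cap 574.509033203125 -104.7686538696289 18.446500778198242 [ 0.57419588 -0.10361333]
intersection [ 0.57319918 -0.10531199]
```

```bash
echo 'PIV=np.array([.5732,-.1052])' >> h.py
python3 - <<'E'
from h import *
t=lev()
p=np.array(manip.get_obs()['position'])[:2]
pts=[(t,.03),(t,-.035)]+[(t,-.018) for t in np.arange(1.3,.84,-.1)]
for t,o in pts:
    q=lpos(t,.08,o); print(round(t,2),o,((q-p)/.06).round(3)); p=q
E
```

```text
t 22.85 th 1.358 r 0.0836 z 0.1078 yaw-phi deg -0.3 F tan 0.15 rad -0.43 fz 0.3
1.36 0.03 [ 0.154 -0.131]
1.36 -0.035 [-0.914  0.581]
1.3 -0.018 [ 0.313 -0.181]
1.2 -0.018 [ 0.123 -0.06 ]
1.1 -0.018 [ 0.116 -0.072]
1.0 -0.018 [ 0.108 -0.083]
0.9 -0.018 [ 0.1   -0.093]
```

```bash
python3 -m crank '[[[0.15,-0.13,0,0,0,0,0],[0,0,0.8,0,0,0,0],[-0.5,0.3,0,0,0,0,0],[-0.5,0.33,-0.1,0,0,0,0],[0,0,-0.4,0,0,0,0],[0,0,-0.35,0,0,0,0],[0,0,0,0,0,0,0]]]'
python3 - <<'E'
from h import *
lev(off=-.018); levcam(save='w9')
p=np.array(manip.get_obs()['position'])[:2]
for t in np.arange(1.3,.84,-.1):
    q=lpos(t,.08,-.018); print(round(t,2),((q-p)/.06).round(3)); p=q
E
```

```text
clock: 23.72
position: [0.5809, -0.0166, 0.1032]
ee_rot: [0.878, 0.478, -0.005, -0.002]
ft_force: [0.6, -0.0, -1.2]
grip_width: 0.002
t 23.73 th 1.633 r 0.0889 z 0.1032 yaw-phi deg -16.1 F tan -0.59 rad 0.18 fz -1.17
lever by camera wrist 365 from pivot 1.445 by axis 1.355 pivot offset from axis mm -4.52 w 5.8
1.3 [ 0.397 -0.225]
1.2 [ 0.123 -0.06 ]
1.1 [ 0.116 -0.072]
1.0 [ 0.108 -0.083]
0.9 [ 0.1   -0.093]
```

```bash
python3 -m crank '[[[0.2,-0.11,0.07,0,0,0,0],[0.2,-0.115,0,0,0,-0.3,0],[0.123,-0.06,0,0,0,-1,0],[0.116,-0.072,0,0,0,-1,0],[0.108,-0.083,0,0,0,-1,0],[0.1,-0.093,0,0,0,-1,0],[0,0,0,0,0,0,0]]]'
python3 - <<'E'
from h import *
lev(off=-.018)
toward(G+.06*NH,nutR(-112.5)); print(tos(manip.get_obs()['position']))
E
```

```text
clock: 24.65
position: [0.6334, -0.0489, 0.1093]
ee_rot: [0.952, 0.306, -0.003, -0.001]
ft_force: [-0.1, 0.2, -0.3]
grip_width: -0.0
t 24.65 th 0.886 r 0.0824 z 0.1093 yaw-phi deg 5.2 F tan 0.19 rad 0.04 fz -0.32
shift [-3.38  0.26  0.56] turn [ 3.62 -5.01 -8.49]
[0.11574207 0.02121769]
```

```bash
python3 -m crank '[[[-0.1,0.23,0.1,0,0,0,0],[0,0,0.9,0.4,-0.556,-0.943,0],[-0.2,0,0.5,0.4,-0.556,-0.943,30],[-0.5,0,0,0.4,-0.556,-0.943,50],[-0.5,0,0,0.4,-0.556,-0.943,50],[-0.5,0,-0.1,0.4,-0.556,-0.943,50],[-0.5,0,-0.2,0.4,-0.556,-0.943,50],[-0.5,0,-0.3,0.4,-0.556,-0.943,50]]]' >/dev/null;  python3 -m crank '[[[-0.4,0,-0.2,0.4,-0.556,-0.943,50],[-0.18,0.03,-0.1,0.4,-0.556,-0.943,50],[0,0,0,0,0,0,50]]]'
python3 - <<'E'
from h import *
o=st(); print(o['joint_pos'])
im,d=manip.camera("wrist"); cv2.imwrite("pics/w10.png",im); np.savez("pics/w10.npz",d=d,p=o['position'],q=o['ee_rot'])
E
python3 nutfit.py w10 250,150,380,320
```

```text
clock: 26.02
position: [0.4341, -0.0294, 0.1475]
ee_rot: [0.968, -0.048, 0.233, -0.081]
ft_force: [0.3, 0.7, 0.3]
grip_width: 0.588
26.02 pos [ 0.4341 -0.0294  0.1475] stand [-0.0721  0.0907] f [0.27 0.67 0.27] t [-0.14  0.51  0.01] w 0.588 q7 0.754
[ 1.22591247 -0.44871109 -0.90623719  2.36075315 -0.9009041   0.82208291
  0.75350744]
2853 0.01618337555136968
((1.423201560974121, 2.633363723754883), (62.435707092285156, 15.992425918579102), 67.75648498535156) 67.61175570916059
disc 1814 ((0.48212409019470215, 0.1240537241101265), 29.707048416137695) -0.022593668863162136
```

View pics/w10.png

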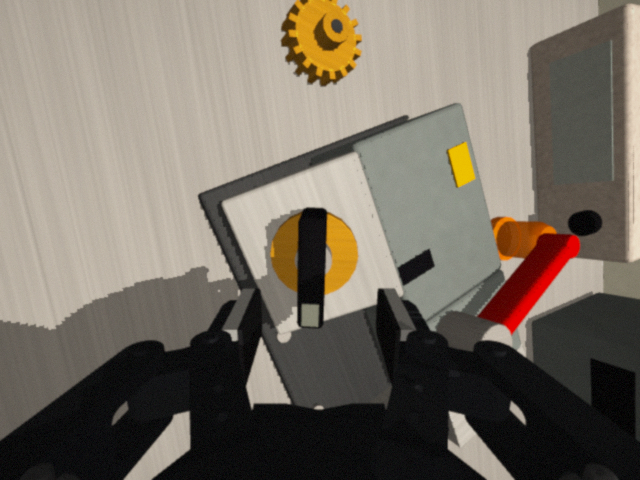

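Run:
```python
from h import *
toward(G+.03*NH,nutR(-112.4)); toward(G-.016*NH,nutR(-112.4))
```

```text
shift [ 0.16 -0.   -0.53] turn [ 0.11 -0.26 -0.4 ]
shift [ 0.53  0.09 -1.19] turn [ 0.11 -0.26 -0.4 ]
```

```bash
python3 -m crank '[[[0.08,0,-0.26,0.11,-0.26,-0.4,50],[0.08,0,-0.27,0,0,0,50],[0.12,0.03,-0.22,0,0,0,50],[0.12,0.03,-0.22,0,0,0,50],[0.13,0.03,-0.22,0,0,0,50],[0,0,0,0,0,0,50]]]' >/dev/null
python3 - <<'E'
from h import *
toward(G-.016*NH,nutR(-112.4)); st()
E
```

```text
shift [-0.03 -0.01 -0.01] turn [-0.06  0.02 -0.  ]
26.82 pos [ 0.4689 -0.0234  0.0779] stand [-0.0369  0.0877] f [ 0.92 -0.57  0.79] t [-0.09  0.58 -0.03] w 0.583 q7 0.711
```

```bash
python3 -m crank '[[[-0.03,-0.01,-0.01,0,0,0,12],[0,0,0,0,0,0,10],[0,0,0,0,0,0,10],[-0.008,-0.002,0.012,0,0,0,10],[0,0,0,0,0,0,10]]]' 110 >/dev/null; C="
from h import *
o=st();print((np.array(o['ft_force'])@np.array([NH,E1,E2]).T).round(1),(np.array(o['torque'])@NH).round(2))
Rm=R.from_quat(o['ee_rot']).as_matrix();x=Rm[:,0];print('psi',np.degrees(np.arctan2(x@E2,x@E1))-90)"
python3 -c "$C"
python3 -m crank '[[[0,0,0,0.55,0.145,-1,10],[0,0,0,0.55,0.145,-1,10],[0,0,0,0.55,0.145,-1,10],[0,0,0,0.55,0.145,-1,10],[0,0,0,0.55,0.145,-1,10],[0,0,0,0.11,0.03,-0.2,10],[0,0,0,0,0,0,10]]]' >/dev/null; python3 -c "$C"
```

```text
27.45 pos [ 0.4654 -0.0255  0.0779] stand [-0.0408  0.0865] f [-0.44  1.53 -0.04] t [0.01 0.51 0.1 ] w 0.19 q7 0.725
[-0.  -0.   1.6] 0.02
psi -112.56017213027235
28.32 pos [ 0.4646 -0.0251  0.0773] stand [-0.0415  0.0871] f [-9.6   2.2   8.79] t [0.21 1.32 0.93] w 0.194 q7 0.263
[12.  -3.2  4.6] 0.54
psi -142.4419682569986
```

```bash
python3 -m crank '[[[0,0,0,0,0,0,30],[0,0,0,0,0,0,50],[0,0,0,0,0,0,50],[-0.24,-0.06,0.43,0,0,0,50],[-0.3,-0.08,0.5,0,0,0,50],[-0.1,-0.03,0.4,0,0,0,50]]]'>/dev/null
python3 - <<'E'
from h import *
o=st(); im,d=manip.camera("wrist"); cv2.imwrite("pics/w11.png",im); np.savez("pics/w11.npz",d=d,p=o['position'],q=o['ee_rot'])
E
python3 nutfit.py w11 262,185,360,312
python3 - <<'E'
from h import *
t=.8; ph=t-np.radians(35)+A0; x=np.array([np.cos(ph),np.sin(ph),0]); z=np.array([0,0,-1.]); toward(np.r_[lpos(t,.08,.04),.19],np.stack([x,np.cross(z,x),z],1))
E
```

```text
29.07 pos [ 0.4264 -0.0368  0.1589] stand [-0.0814  0.0856] f [ 0.36  0.31 -0.06] t [-0.12  0.48 -0.05] w 0.583 q7 0.221
2708 0.016201533984884803
((0.7777004241943359, 0.37514686584472656), (67.0018310546875, 16.01042366027832), 40.997642517089844) -139.0127302575776
disc 2203 ((0.5087569355964661, 0.27166813611984253), 29.843175888061523) -0.022674220861492313
shift [ 3.92 -1.16  0.48] turn [-4.54  4.45 12.39]
```

View pics/w11.png

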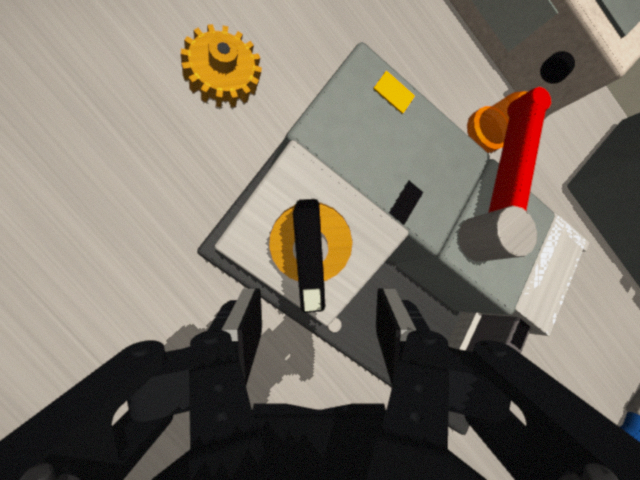

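The nut bar now runs from (306,205) to (312,305): another 26.6°, 116° in total. No orange pin shows, and the lever is still near half-way. Next I'll probe the lever again.

```bash
python3 -m crank '[[[0.2,-0.3,0.5,-0.35,0.34,0.95,20],[0.3,-0.4,0.3,-0.35,0.34,0.95,0],[0.4,-0.46,0.1,-0.35,0.34,0.95,0],[0.5,0,0,-0.35,0.34,0.95,0],[0.6,0,0,-0.35,0.34,0.95,0],[0.6,0,-0.1,-0.35,0.34,0.95,0],[0.6,0,-0.1,-0.35,0.34,0.95,0],[0.6,0,-0.1,-0.35,0.34,0.95,0]]]'>/dev/null
python3 -m crank '[[[0.12,0,-0.1,-0.35,0.34,0.95,0],[0,0,0,-0.35,0.34,0.95,0],[0,0,0,-0.35,0.34,0.95,0],[0,0,0,-0.35,0.34,0.95,0],[0,0,0,0,0,0,0]]]'
python3 - <<'E'
from h import *
o=st(); 
t=.8; ph=t-np.radians(35)+A0; x=np.array([np.cos(ph),np.sin(ph),0]); z=np.array([0,0,-1.]); toward(np.r_[lpos(t,.08,.025),.107],np.stack([x,np.cross(z,x),z],1))
E
```

```text
clock: 30.75
position: [0.6625, -0.1043, 0.1867]
ee_rot: [0.984, 0.18, 0.017, -0.012]
ft_force: [-0.0, 0.5, 0.2]
grip_width: -0.001
30.75 pos [ 0.6625 -0.1043  0.1867] stand [ 0.1298 -0.0397] f [-0.01  0.5   0.19] t [0.02 0.02 0.04] w -0.001 q7 0.153
shift [-0.11  0.18 -1.33] turn [-0.36  0.32  0.97]
```

```bash
python3 -m crank '[[[0,0,-0.4,-0.36,0.32,0.97,0],[-0.05,0.06,-0.5,0,0,0,0],[-0.06,0.12,-0.42,0,0,0,0],[0,0,0,0,0,0,0]]]' >/dev/null; python3 -c "
from h import *
lev();levcam(save='w12');plan([.8,.85,.9,.95,1,1.05,1.1,1.15,1.2,1.25,1.3])"
```

```text
t 31.25 th 0.709 r 0.0817 z 0.1062 yaw-phi deg 5.1 F tan -0.05 rad -0.7 fz 0.2
lever by camera wrist 7209 from pivot 0.868 by axis 0.859 pivot offset from axis mm -0.53 w 14.2
0.8 [-0.035  0.132]
0.85 [-0.017  0.066]
0.9 [-0.02   0.065]
0.95 [-0.023  0.064]
1 [-0.027  0.063]
1.05 [-0.03   0.062]
1.1 [-0.033  0.06 ]
1.15 [-0.036  0.058]
1.2 [-0.039  0.056]
1.25 [-0.041  0.054]
1.3 [-0.044  0.052]
```

```bash
L='from h import *
lev()'
python3 -m crank '[[[-0.035,0.132,0,0,0,0.5,0],[-0.017,0.066,0,0,0,0.4,0]]]'>/dev/null; python3 -c "$L"
python3 -m crank '[[[-0.02,0.065,0,0,0,0.4,0]]]'>/dev/null; python3 -c "$L"
python3 -m crank '[[[-0.023,0.064,0,0,0,0.4,0]]]'>/dev/null; python3 -c "$L"
python3 -m crank '[[[-0.027,0.063,0,0,0,0.4,0]]]'>/dev/null; python3 -c "$L"
python3 -m crank '[[[-0.03,0.062,0,0,0,0.5,0]]]'>/dev/null; python3 -c "$L"
```

```text
t 31.55 th 0.857 r 0.083 z 0.1093 yaw-phi deg 1.3 F tan 0.66 rad 1.21 fz 0.1
t 31.68 th 0.9 r 0.0829 z 0.109 yaw-phi deg 0.9 F tan -2.12 rad 0.13 fz 0.14
t 31.8 th 0.948 r 0.0827 z 0.1086 yaw-phi deg 0.1 F tan -1.95 rad 0.12 fz 1.77
t 31.93 th 0.995 r 0.0826 z 0.1085 yaw-phi deg -0.6 F tan -4.85 rad -0.24 fz 2.86
t 32.05 th 1.041 r 0.0826 z 0.1086 yaw-phi deg -0.8 F tan -5.91 rad 0.5 fz 2.97
```

```bash
cat >> h.py <<'E'
def pin(tag):
    o=manip.get_obs(); im,d=manip.camera('wrist'); P=cloud('wrist',d,(o['position'],o['ee_rot'])); cv2.imwrite(f'pics/{tag}.png',im); np.savez(f'pics/{tag}.npz',d=d,p=o['position'],q=o['ee_rot'])
    hsv=cv2.cvtColor(im,cv2.COLOR_BGR2HSV); S=(P[...,:2]-[X0,Y0])@np.array([[c0,-s0],[s0,c0]])
    roi=(S[...,0]>.0)&(S[...,0]<.075)&(S[...,1]>.0)&(S[...,1]<.12)&(P[...,2]>.06)&(P[...,2]<.12)
    org=roi&(hsv[...,1]>140)&(hsv[...,2]>80)&(hsv[...,0]>3)&(hsv[...,0]<25)
    top=roi&(abs(P[...,2]-.085)<.005)&(hsv[...,1]<60)&(hsv[...,2]>60)
    print('pin px',org.sum(),'z pct',np.percentile(P[org][:,2],[5,50,95]).round(4) if org.sum() else None,'pos',S[org].mean(0).round(4) if org.sum() else None,'top z',np.median(P[top][:,2]).round(4),top.sum())
E
python3 -c "
from h import *
lev();pin('w13');levcam()"
```

```text
t 32.05 th 1.041 r 0.0826 z 0.1086 yaw-phi deg -0.8 F tan -5.91 rad 0.5 fz 2.97
pin px 725 z pct [0.0853 0.0868 0.0881] pos [0.0344 0.047 ] top z 0.085 32990
lever by camera wrist 6570 from pivot 1.05 by axis 1.041 pivot offset from axis mm -0.55 w 14.8
```

View pics/w13.png

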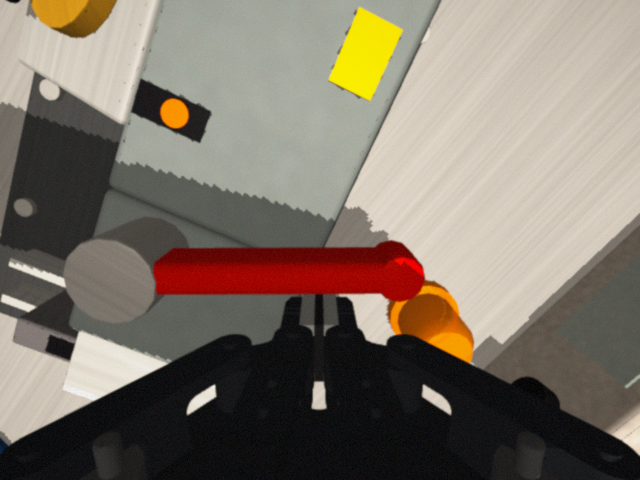

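```bash
L='from h import *
lev()'
python3 -m crank '[[[-0.033,0.06,0,0,0,0.5,0]]]'>/dev/null; python3 -c "$L
pin('w14');levcam()"
python3 -m crank '[[[-0.036,0.058,0,0,0,0.5,0]]]'>/dev/null; python3 -c "$L
pin('w15');levcam()"
python3 -m crank '[[[-0.039,0.056,0,0,0,0.5,0]]]'>/dev/null; python3 -c "$L
pin('w16');levcam()"
```

```text
t 32.27 th 1.086 r 0.0825 z 0.1085 yaw-phi deg -1.0 F tan -6.78 rad 1.14 fz 1.84
pin px 741 z pct [0.0854 0.0876 0.0889] pos [0.0345 0.047 ] top z 0.085 33865
lever by camera wrist 6586 from pivot 1.094 by axis 1.086 pivot offset from axis mm -0.52 w 15.0
t 32.5 th 1.131 r 0.0826 z 0.1085 yaw-phi deg -1.1 F tan -8.55 rad 0.87 fz 2.24
pin px 755 z pct [0.0854 0.0884 0.0896] pos [0.0346 0.0469] top z 0.085 34874
lever by camera wrist 6563 from pivot 1.141 by axis 1.134 pivot offset from axis mm -0.46 w 14.8
t 32.73 th 1.182 r 0.0825 z 0.1086 yaw-phi deg -1.4 F tan -8.84 rad 0.39 fz 0.81
pin px 757 z pct [0.0858 0.0892 0.0905] pos [0.0346 0.047 ] top z 0.085 35891
lever by camera wrist 6557 from pivot 1.189 by axis 1.184 pivot offset from axis mm -0.34 w 15.2
```

View pics/w8.png

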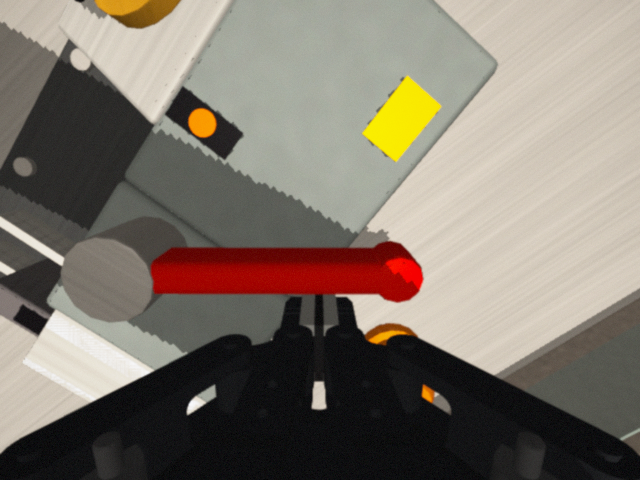

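Run:
```python
from h import *
T=[];H=[]
for f,t in (('w13',1.045),('w14',1.089),('w15',1.136),('w16',1.186)):
    z=np.load(f'pics/{f}.npz'); P=cloud('wrist',z['d'],(z['p'],z['q'])); hsv=cv2.cvtColor(cv2.imread(f'pics/{f}.png'),cv2.COLOR_BGR2HSV)
    S=(P[...,:2]-[X0,Y0])@np.array([[c0,-s0],[s0,c0]]); roi=(np.hypot(S[...,0]-.0345,S[...,1]-.047)<.012)
    m=roi&(hsv[...,1]>140)&(hsv[...,2]>80); m=cv2.erode(m.astype(np.uint8),np.ones((9,9)))>0
    ring=(np.hypot(S[...,0]-.0345,S[...,1]-.047)<.045)&(np.hypot(S[...,0]-.0345,S[...,1]-.047)>.022)&(abs(P[...,2]-.085)<.004)&(hsv[...,1]<60)&(S[...,0]>.02)
    h=P[m][:,2].mean()-P[ring][:,2].mean(); print(f,m.sum(),ring.sum(),h*1000); T.append(t);H.append(h*1000)
p=np.polyfit(T,H,1); print(p,'onset lin',-p[1]/p[0])
```

```text
w13 274 16316 1.9014797913638333
w14 313 16213 2.741610332777991
w15 222 16034 3.5297149425940755
w16 257 15839 4.368461815893301
[ 17.40913837 -16.25846343] onset lin 0.933903969181961
```

Pin rise against lever angle extrapolates to an onset of ≈0.93–0.945 rad, against a target of 0.95, so the nut setting is right. Continuing the swing to closed.

```bash
python3 -c "
from h import *
lev();plan(np.arange(1.25,1.95,.08))"
```

```text
t 32.83 th 1.192 r 0.0825 z 0.1084 yaw-phi deg -2.0 F tan -4.42 rad 0.12 fz 3.33
1.25 [-0.053  0.057]
1.33 [-0.072  0.083]
1.41 [-0.078  0.077]
1.49 [-0.084  0.07 ]
1.57 [-0.089  0.063]
1.65 [-0.094  0.056]
1.73 [-0.098  0.048]
1.81 [-0.102  0.04 ]
1.89 [-0.105  0.032]
```

```bash
L='from h import *
lev()'
python3 -m crank '[[[-0.053,0.059,0,0,0,0.9,0],[-0.072,0.083,0,0,0,0.95,0]]]'>/dev/null; python3 -c "$L"
python3 -m crank '[[[-0.078,0.077,0,0,0,0.95,0]]]'>/dev/null; python3 -c "$L"
python3 -m crank '[[[-0.084,0.07,0,0,0,0.95,0]]]'>/dev/null; python3 -c "$L"
python3 -m crank '[[[-0.089,0.063,0,0,0,0.95,0]]]'>/dev/null; python3 -c "$L"
python3 -m crank '[[[-0.094,0.056,0,0,0,0.95,0]]]'>/dev/null; python3 -c "$L
plan([1.65,1.73,1.81,1.89])"
```

```text
t 33.08 th 1.315 r 0.0829 z 0.1087 yaw-phi deg 0.3 F tan -11.95 rad 2.5 fz -2.02
t 33.2 th 1.394 r 0.083 z 0.1088 yaw-phi deg 0.5 F tan -12.57 rad 2.77 fz -2.21
t 33.33 th 1.474 r 0.0831 z 0.1088 yaw-phi deg 0.7 F tan -16.25 rad 2.47 fz -2.05
t 33.45 th 1.556 r 0.0831 z 0.1088 yaw-phi deg 0.8 F tan -15.6 rad 0.82 fz -1.71
t 33.58 th 1.639 r 0.0832 z 0.1087 yaw-phi deg 0.8 F tan -11.58 rad 0.34 fz 0.65
1.65 [-0.019 -0.012]
1.73 [-0.098  0.048]
1.81 [-0.102  0.04 ]
1.89 [-0.105  0.032]
```

```bash
L='from h import *
lev()'
python3 -m crank '[[[0,0,0,0,0,0,0]]]'>/dev/null; python3 -c "$L"
python3 -m crank '[[[0,0,0,0,0,0,0]]]'>/dev/null; python3 -c "$L"
python3 -m crank '[[[0,0,0,0,0,0,0]]]'>/dev/null; python3 -c "$L
pin('w17');levcam()"
```

```text
t 33.7 th 1.656 r 0.083 z 0.1084 yaw-phi deg -0.2 F tan -2.56 rad 0.48 fz 0.73
t 33.83 th 1.664 r 0.0827 z 0.108 yaw-phi deg -0.8 F tan -0.82 rad 0.57 fz 0.45
t 33.95 th 1.665 r 0.0824 z 0.1078 yaw-phi deg -0.8 F tan -1.5 rad 0.32 fz -0.23
pin px 720 z pct [0.0861 0.0939 0.0951] pos [0.0345 0.0471] top z 0.0849 36835
lever by camera wrist 6649 from pivot 1.665 by axis 1.665 pivot offset from axis mm 0.01 w 15.3
```

```bash
L='from h import *
lev()'
python3 -m crank '[[[-0.06,0.025,0,0,0,0.6,0],[-0.06,0.025,0,0,0,0.6,0]]]'>/dev/null; python3 -c "$L"
python3 -m crank '[[[-0.08,0.03,0,0,0,0.8,0],[-0.06,0.02,0,0,0,0.6,0]]]'>/dev/null; python3 -c "$L
plan([1.85,1.9,1.92])"
```

```text
t 34.3 th 1.739 r 0.0824 z 0.1082 yaw-phi deg 1.0 F tan -7.38 rad 1.98 fz -2.85
t 34.55 th 1.855 r 0.0825 z 0.1082 yaw-phi deg 1.3 F tan -5.59 rad 1.39 fz -2.19
1.85 [ 0.006 -0.01 ]
1.9 [-0.066  0.018]
1.92 [-0.027  0.006]
```

```bash
L='from h import *
lev()'
python3 -m crank '[[[-0.04,0.01,0,0,0,0.4,0]]]'>/dev/null; python3 -c "$L"
python3 -m crank '[[[-0.03,0.007,0,0,0,0.2,0]]]'>/dev/null; python3 -c "$L"
python3 -m crank '[[[-0.02,0.005,0,0,0,0.2,0]]]'>/dev/null; python3 -c "$L"
```

```text
t 34.67 th 1.883 r 0.0826 z 0.1083 yaw-phi deg 1.7 F tan -7.56 rad 2.27 fz -2.4
t 34.8 th 1.894 r 0.0825 z 0.1084 yaw-phi deg 2.1 F tan -16.12 rad 1.56 fz -7.59
t 34.92 th 1.896 r 0.0826 z 0.1086 yaw-phi deg 2.9 F tan -21.44 rad 1.85 fz -10.51
```

```bash
L='from h import *
lev()'
python3 -m crank '[[[0.1,-0.01,0,0,0,0,0],[0.3,-0.03,0,0,0,0,0],[0.1,0,0.6,0,0,0,0],[0,0,0.8,0,0,0,0],[0,0,0,0,0,0,0]]]'>/dev/null; python3 -c "$L
pin('w18');levcam()"
```

```text
t 35.55 th 1.566 r 0.0925 z 0.1955 yaw-phi deg 21.8 F tan -0.35 rad 0.04 fz -1.56
pin px 313 z pct [0.0858 0.0937 0.0951] pos [0.0352 0.047 ] top z 0.0849 14514
lever by camera wrist 2965 from pivot 1.868 by axis 1.887 pivot offset from axis mm 1.14 w 13.9
```

View pics/w18.png

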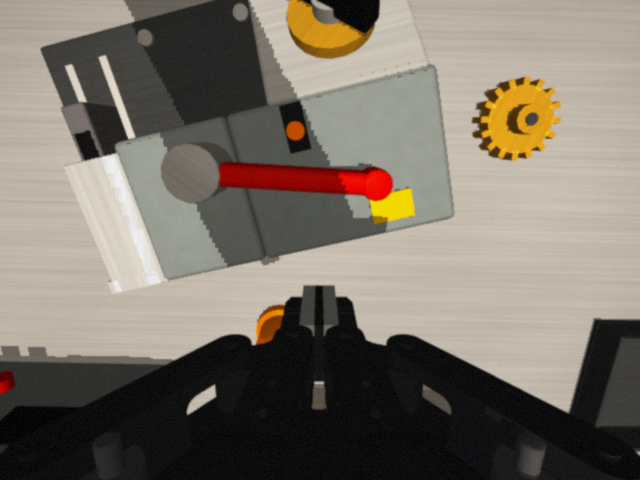

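Run:
```python
from h import *
a=cv2.imread('pics/w12.png'); b=cv2.imread('pics/w13.png')
cv2.imwrite('pics/cmp.png',np.hstack([cv2.resize(x[40:200,90:290],None,fx=1.9,fy=1.9,interpolation=cv2.INTER_CUBIC) for x in (a,b)]))
for f in ('w17','w18'):
    z=np.load(f'pics/{f}.npz'); P=cloud('wrist',z['d'],(z['p'],z['q'])); hsv=cv2.cvtColor(cv2.imread(f'pics/{f}.png'),cv2.COLOR_BGR2HSV)
    S=(P[...,:2]-[X0,Y0])@np.array([[c0,-s0],[s0,c0]]); r=np.hypot(S[...,0]-.0345,S[...,1]-.047)
    m=(r<.014)&(hsv[...,1]>140)&(hsv[...,2]>60)&(P[...,2]>.091); m=cv2.erode(m.astype(np.uint8),np.ones((5,5)))>0
    ring=(r<.045)&(r>.022)&(abs(P[...,2]-.085)<.004)&(hsv[...,1]<60)&(S[...,0]>.02); 
    sl=(r<.03)&(r>.009)&(hsv[...,2]<50)&(abs(P[...,2]-.085)<.01); print(f,m.sum(),(P[m][:,2].mean()-P[ring][:,2].mean())*1000,'slot surface',(np.median(P[sl][:,2])-P[ring][:,2].mean())*1000)
```

```text
w17 401 9.047825359425776 slot surface 0.5123454569518487
w18 137 8.708435646635454 slot surface 0.43557007860067776
```

View pics/cmp.png

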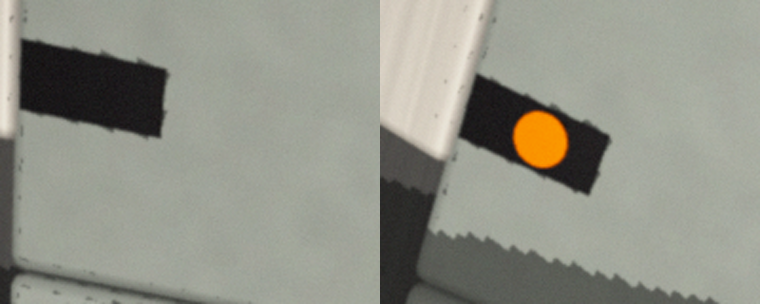

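The lever is closed. The pin stands about 9 mm proud of the housing top; it is not visible below the slot surface when slack, so its zero may be recessed. One last check of everything from higher up, before handing in.

```bash
python3 -m crank '[[[0,0,0.8,0,0,0,0],[0,0,0.8,0,0,0,0],[0,0,0.6,0,0,0,0],[0,0,0,0,0,0,0],[0,0,0,0,0,0,0],[0,0,0,0,0,0,0]]]'>/dev/null
python3 - <<'E'
from h import *
o=st(); im,d=manip.camera('wrist'); P=cloud('wrist',d,(o['position'],o['ee_rot'])); cv2.imwrite('pics/w19.png',im)
S=(P[...,:2]-[X0,Y0])@np.array([[c0,-s0],[s0,c0]])
t=(abs(P[...,2]-.071)<.004)&(abs(S[...,1]+.104)<.010)&(S[...,0]>-.09)&(S[...,0]<.02)
print('plate tail',np.percentile(S[t][:,0],[1,99]),t.sum())
levcam()
im,d=manip.camera('scene'); cv2.imwrite('pics/sc20.png',im)
E
```

```text
36.4 pos [ 0.6203 -0.0279  0.3225] stand [0.1084 0.0448] f [-0.87 -0.25 -0.6 ] t [0.01 0.02 0.03] w -0.001 q7 1.206
plate tail [-0.02033881  0.0180303 ] 661
lever by camera wrist 1166 from pivot 1.864 by axis 1.889 pivot offset from axis mm 1.57 w 14.0
```

View pics/sc20.png

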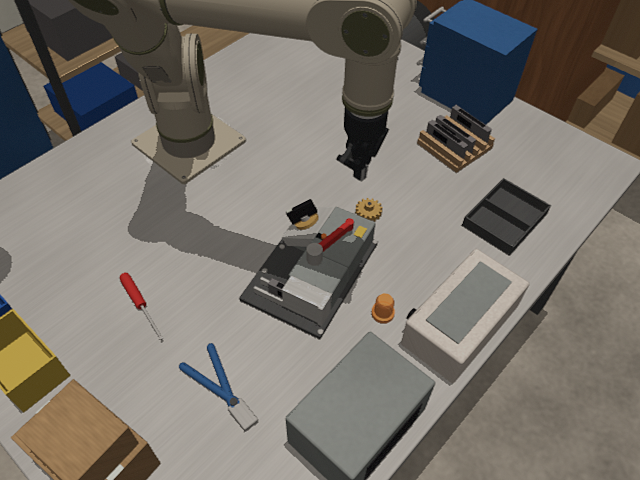

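View pics/w19.png

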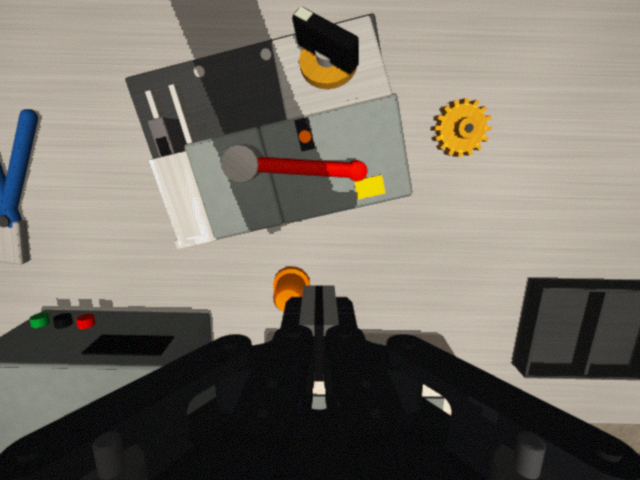

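The lever is closed at about (335,235) in the scene view. The plate is home with its tail at -20 mm, the bystanders sit at the same pixels as at the start, and the arm is clear. Handing in.

```bash
python3 -c "
from workcell import manip
print(manip.hand_in())"
```

```text
the job is handed in; nothing more can be done
None
```

The faceplate is home, the nut is set so the lever first resists at about half-way, and the lever is closed on its stop. I handed the job in at about 36.5 s of the 72 s allowed. Two checks did not match the figures given.

- **Faceplate:** I pushed it until it met the hidden stop (about 22 N). Its tail then sat at the stand's x = -20 mm, so about 40 mm shows. It was still there at the last look.
- **Nut:** I turned it clockwise in two goes, 89° and then 27°, about 2.03 rad in total. I probed the lever before, between and after, and never closed it early. After the second turn, a straight-line fit of pin rise against lever angle put first contact at about 0.93 rad. The push forces gave roughly 0.84 to 0.96 rad, depending on the fit. The target is 0.95.
- **Lever:** I pushed it onto its stop, where it read about 1.895 rad. After I let go and moved clear, the camera read about 1.86 to 1.89 rad.
- **Bystanders:** They look unmoved in the scene picture.

**Checks that disagreed:**
- **Pin:** It stands about 9 mm above the housing top with the lever closed, not about 12 mm. I left the nut alone because tightening it enough for 12 mm would have put first contact well before half-way.
- **Force:** While the lever was moving, the push peaked at about 16 N (1.3 N m), above the 0.5 N m stated. When I paused, it fell to nearly nothing, so I took most of it as an effect of speed.

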